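# Level a rocking kitchen scale and put the spice bottle on its pan

### The job

The kitchen scale rocks on the ledge. Take the egg cup off its pan and stand it in the middle of the grey trivet, turn the scale's two orange levelling screws until the scale stands level with all four feet firmly on the ledge and no rocking, then stand the amber bottle upright in the middle of the pan. Leave the bottle opener and the salt jar alone, do not shove the scale from its place, and tip nothing over.

Things in the scene. Friction and masses are not known exactly. Their poses are not given: they have to be found in the camera images.
- scale: green kitchen scale, body 220 (x) x 270 mm (y), underside 22 and top 44 mm above the ledge when level, 2.8 kg, loose, on four feet. Origin on the ledge under the body's centre when level; x points from the knob side (front, near the robot) to the rear, y left, z up. Its weight lies a little to the front: both front feet always rest on the ledge; while they differ, a rear foot hangs or carries little.
- pan (a point): centre of the top of the scale's round steel pan (136 mm across, 5 mm thick), on the scale's body at x +20 mm, 65 mm above the ledge when level; a dark ring 48 mm across marks the middle.
- knob_left (a point): centre of the left levelling knob, on scale frame x -85, y +110 mm: orange bar grip 44 mm long (its x, white dash at +x end), 13 mm thick (its y), 22 mm tall, on a 32 mm disc. 29 mm above the body's top when its foot is right; knob and foot move up and down in the body together. Clockwise from above lengthens the foot, 4 mm per rad. Turns with 0.1 N m, stays where left, range about 4.3 rad.
- knob_right (a point): centre of the right levelling knob, on scale frame x -85, y -110 mm: orange bar grip 44 mm long (its x, white dash at +x end), 13 mm thick (its y), 22 mm tall, on a 32 mm disc. 29 mm above the body's top when its foot is right; knob and foot move up and down in the body together. Clockwise from above lengthens the foot, 4 mm per rad. Turns with 0.1 N m, stays where left, range about 4.3 rad.
- foot_left: black rubber foot on the left screw, 28 mm across, rounded; origin at its lowest point. It rises and falls with the knob directly above it. At the start one front foot is 3 to 5 mm too long and the other 3 to 6 mm too short; each must end as long as the rear feet.
- foot_right: black rubber foot on the right screw, 28 mm across, rounded; origin at its lowest point. It rises and falls with the knob directly above it. At the start one front foot is 3 to 5 mm too long and the other 3 to 6 mm too short; each must end as long as the rear feet.
- foot_rear_left: fixed-length soft rubber foot under the rear (far) left corner, 28 mm across, at scale frame x +85 mm, y +110 mm; yields about 0.25 mm per N: carrying the rear alone it sinks about 1.4 mm deeper than when both rear feet share the load; origin at its lowest point.
- foot_rear_right: fixed-length soft rubber foot under the rear (far) right corner, 28 mm across, at scale frame x +85 mm, y -110 mm; yields about 0.25 mm per N: carrying the rear alone it sinks about 1.4 mm deeper than when both rear feet share the load; origin at its lowest point.
- egg_cup: white ceramic egg cup, 60 mm tall, round: bowl from 18 mm up, 44 mm across at 32 mm and 49 mm at the rim, foot 38 mm across; 70 g. Origin at the centre of its underside, z up its axis. Starts on the pan.
- trivet: grey silicone trivet, disc 120 mm across and 8 mm thick, fixed on the ledge to one side of the scale; origin at the centre of its underside.
- bottle: empty amber glass spice bottle with black cap, 80 mm tall, body 44 mm across, straight up to about 50 mm, narrower neck above; about 120 g. Origin at the centre of its underside, z up its axis. Starts standing on the ledge at the other side of the scale.
- opener: flat steel bottle opener, 139 mm long (x), 34 mm wide, 6 mm thick, lying on the ledge in front of the scale; origin on its underside 58 mm from the looped end's middle. Leave it alone.
- salt_jar: blue ceramic salt jar with wooden lid, 60 mm across, 85 mm tall, beside the rear left corner of the scale; origin at the centre of its underside. Leave it alone.

How it is judged:
By the outcome, as a careful person would: the job done as asked, in the order asked, and still so for the second after the job is handed in, with the robot touching nothing.
It also fails if it takes over 72 s, if anything falls off the work surface, if the arm or the gripper's body presses on something with over 40 N, if the wrist force passes 120 N, or if a joint passes its speed limit or range.

### The arm

A 6-joint arm with a two-finger parallel gripper is mounted at the origin on the work surface. World frame = base frame: x ahead of the robot, y to its left, z up, the work surface at z = 0. Lengths are in mm, angles in rad, forces in N, time in s.
With the tool pointing down it reaches from about 275 to 825 mm from the base axis. Payload 4.9 kg.
Tool frame: the origin (TCP) lies at the centre of the arm's flange, where the gripper is bolted on; the fingertips stand 173 mm ahead of it and the grasp point (between the pads) lies 155 mm ahead of it; z points along the fingers, y is the direction in which the jaws open and shut (so a half turn about z gives the same grasp; the last joint's range is limited). The gripper opens to 85 mm and grips with 20 to 120 N. Pads are 22 mm wide; open, the fingers measure 114 mm over their backs; the gripper's body (76 mm by 85 mm) begins 54 mm behind the grasp point. The pads swing forward as they close: fully open they stand 13 mm farther back than shut.
Start: joints at [-1.299, 0.326, -0.193, 1.052, 0, 1.437], TCP at [217.128, -505.346, 404.681] pointing down, gripper open.
Joint ranges: [-2.65, 2.65], [-0.97, 1.79], [-1.3, 1.35], [-1.93, 2.1], [-1.47, 1.37], [-3.14, 3.14]. Speed limits (rad/s): [2.57, 2.57, 3.14, 3.14, 3.14, 3.14].

### API

Orientations are given as a unit quaternion [x, y, z, w].
In Python, from workcell import env gives the robot as it stands.
- The arm moves only by the shell command python3 -m creep 'ROWS' [FORCE]. ROWS is JSON, one flat list of numbers, 7 for each row, row after row: the turn, a rotation vector about the tool's x, y, z in units of 5 degrees (1.0 is 5 degrees), then the shift along the tool's x, y, z in units of 25 mm (1.0 is 25 mm), then the opening, from 0 (shut) to 1 (fully open). In form: [wx, wy, wz, dx, dy, dz, fingers, wx, wy, wz, dx, dy, dz, fingers, ...]. A call has 1 to 8 rows; each row shifts and turns the pose as measured when the row begins, along the tool's axes as they then stand; what a row does not reach is not made up. A row lasts 1/12 s, in which the tool goes at most 41.7 mm and 7.16 degrees, less where a joint would pass 70% of its speed; a pose out of reach is approached as far as the arm can. A call is refused whole if a number of a shift passes 1 or a number of a turn 1, either way. A call with a gripper value outside its range is refused whole. The fingers move at their own pace and stop on an object; FORCE is the grip in N (left out, the last holds). Time passes only in rows, so rows that do not move let the fingers close. It gives the time, the measured TCP pose, the force and the opening at its end, in the units of the state.
- env.sense(): the state, without advancing time (a new reading comes with each control period).
- env.grab_frame(name): name is "scene" or "top"; returns (picture, depth): 400x640x3 uint8, red, green, blue; 400x640 float32, mm along the optical axis (not along the pixel's ray), 0 where there is no reading.
- env.get_calibration(name): a dict with "K" (3x3 intrinsics, pixels), "cam_to_world" (4x4, takes a point from camera to world coordinates). Camera axes: x right, y down, z forward; pixel columns grow to the right and rows downward; lengths in mm; the calibration is good to about 2 mm. A picture is of the moment at which its call begins. get_calibration takes no time and is no camera call.
- env.sign_off(): hands the job in, once; it reports no verdict.
The state is a dict: "clock": time; "joints": joint angles; "qvel": joint speeds; "tau": joint torques, N m; "tcp_pos": TCP position; "tcp_rot": TCP orientation; "force": force on the tool from outside, world axes, zero at the start; "moment": the same for the moment, N m; "gripper_width": opening from 0.0 (shut) to 1.0 (fully open).
Only numpy, scipy, OpenCV 4.12 (cv2) and the standard library are available. Lean on these libraries where they do the work, as an engineer would, in place of code of your own. Each camera call takes 0.05 s, during which the arm holds its last target.

## Working session

There is one attempt and no reset: what is moved stays moved. The work goes in short steps, Python scripts to look and compute and a shell command to move; the robot and the scene stay as the last step left them, time stands still between calls to the robot, and variables do not carry over. Pictures are saved under pics/ and viewed, and the job is handed in when it is done.

```bash
ls; mkdir -p pics; python3 - <<'E'
from workcell import env
import cv2,numpy as np
print(env.sense())
for n in("scene","top"):
    p,d=env.grab_frame(n); cv2.imwrite(f"pics/{n}0.png",p[:,:,::-1]); np.savez(f"/tmp/{n}0.npz",p=p,d=d)
    c=env.get_calibration(n); print(n,c["K"],c["cam_to_world"], (d==0).mean())
E
```

```text
pics
{'clock': 0.0, 'joints': array([-1.29916938e+00,  3.26933942e-01, -1.93642945e-01,  1.05200178e+00,
       -1.55169535e-05,  1.43658900e+00]), 'qvel': array([-2.96273926e-03, -2.13930644e-03, -1.59349918e-04,  8.42938270e-04,
        5.33336582e-05, -7.53602416e-04]), 'tau': array([ 5.37259257e-04, -4.43402338e+01,  2.62437952e+01,  1.55882828e-02,
       -1.57127383e-04,  3.63782945e-06]), 'tcp_pos': array([ 217.05342913, -505.02345116,  403.88456703]), 'tcp_rot': array([ 9.79482473e-01,  2.01527394e-01, -6.89241587e-05, -8.88535110e-04]), 'force': array([-0.44514236, -0.18324305,  0.61065268]), 'moment': array([-0.02406236,  0.00051038, -0.01021682]), 'gripper_width': 0.9995574317524447}
scene [[434.1864332    0.         307.09165265]
 [  0.         434.1864332  196.88679667]
 [  0.           0.           1.        ]] [[ 8.95224235e-01  3.85383875e-01 -2.23724916e-01  7.69717351e+02]
 [ 4.45574370e-01 -7.67290420e-01  4.61225424e-01 -4.07665615e+02]
 [ 6.08685574e-03 -5.12586266e-01 -8.58614157e-01  8.54384684e+02]
 [ 0.00000000e+00  0.00000000e+00  0.00000000e+00  1.00000000e+00]] 0.00401171875
top [[409.71942576   0.         326.8810841 ]
 [  0.         409.71942576 193.17793513]
 [  0.           0.           1.        ]] [[ 2.83256982e-02 -9.85141372e-01  1.69393421e-01  3.82191303e+02]
 [-9.98874099e-01 -3.43472388e-02 -3.27231111e-02  1.99280870e+01]
 [ 3.80550869e-02 -1.68275796e-01 -9.85005110e-01  1.11273130e+03]
 [ 0.00000000e+00  0.00000000e+00  0.00000000e+00  1.00000000e+00]] 0.0040078125
```

View pics/scene0.png

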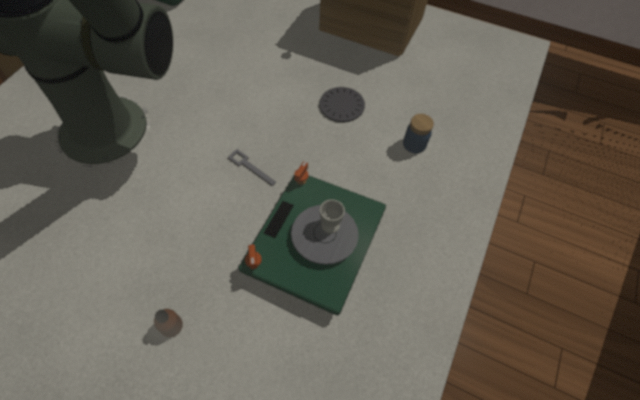

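View pics/top0.png

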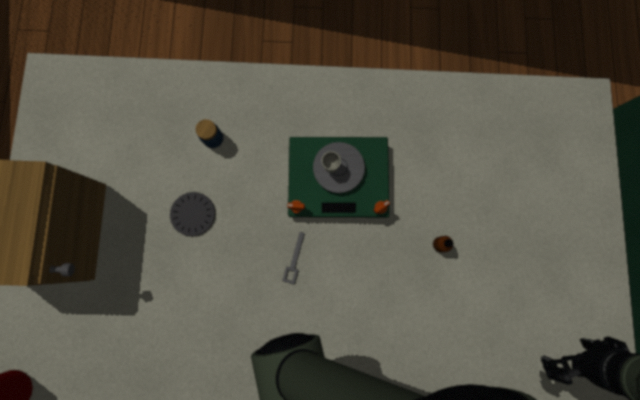

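Scene view: scale at about (320,240), egg cup (330,215), trivet (342,104), salt jar (418,133), bottle (168,321), and the two knobs at (302,174) and (253,257). The top view agrees: trivet (193,214), bottle (443,244), knobs (297,206) and (381,208).

```bash
cat > h.py <<'E'
import numpy as np,cv2
from workcell import env
def cloud(n,d):
    c=env.get_calibration(n);K=np.array(c["K"]);T=np.array(c["cam_to_world"])
    v,u=np.mgrid[0:400,0:640]
    P=np.stack([(u-K[0,2])/K[0,0]*d,(v-K[1,2])/K[1,1]*d,d],-1)
    W=P@T[:3,:3].T+T[:3,3]; W[d==0]=np.nan
    return W
def ray(n,u,v,z):
    c=env.get_calibration(n);K=np.array(c["K"]);T=np.array(c["cam_to_world"])
    r=T[:3,:3]@np.array([(u-K[0,2])/K[0,0],(v-K[1,2])/K[1,1],1]);o=T[:3,3]
    return o+r*(z-o[2])/r[2]
def proj(n,p):
    c=env.get_calibration(n);K=np.array(c["K"]);T=np.array(c["cam_to_world"])
    q=K@(T[:3,:3].T@(np.array(p)-T[:3,3]));return q[:2]/q[2]
def masks(p):
    h=cv2.cvtColor(p,cv2.COLOR_RGB2HSV);H,S,V=cv2.split(h)
    return dict(orange=(H<14)&(S>150)&(V>70),green=(H>55)&(H<95)&(S>90)&(V>25))
E
python3 - <<'E'
from h import *
for n in("scene","top"):
    z=np.load(f"/tmp/{n}0.npz");p,d=z["p"],z["d"];W=cloud(n,d)
    # table height sample
    print(n,"table z",np.nanmedian(W[280:300,200:240,2]) , np.nanstd(W[280:300,200:240,2]))
    m=masks(p)
    for k,mm in m.items():
        nn,l,st,ce=cv2.connectedComponentsWithStats(mm.astype(np.uint8))
        for i in range(1,nn):
            if st[i,4]>25:
                w=W[l==i]; print(n,k,st[i],ce[i].round(1),np.nanmedian(w,0).round(1),np.nanpercentile(w,95,axis=0).round(1))
for n in("scene","top"):
    z=np.load(f"/tmp/{n}0.npz");p=z["p"]
    x0,y0,w,h=(230,150,170,170) if n=="scene" else (280,125,120,105)
    cv2.imwrite(f"pics/{n}0z.png",cv2.convertScaleAbs(cv2.resize(p[y0:y0+h,x0:x0+w,::-1],(680 if n=="scene" else 720,int((680 if n=="scene" else 720)*h/w)) if n!="scene" else (590,590),interpolation=cv2.INTER_CUBIC)[:600],alpha=1.6))
E
```

```text
scene table z 0.17607273031842396 1.4719756427836408
scene orange [296 166  12  15 112] [301.6 173.3] [530.7  58.   79.8] [537.   71.3  85.3]
scene orange [247 245  14  21 159] [253.3 255.7] [ 531.8 -153.4   81.2] [ 545.7 -141.6   84.8]
scene green [282 259  52  42 610] [306.4 278.6] [ 640.2 -140.1   49.3] [ 681.2 -119.1   51.8]
scene green [275 261  11  15  35] [280.4 266.2] [ 585.7 -139.6   48.4] [ 591.5 -132.4   50. ]
top table z -0.47363836570070816 1.9979189962073558
top orange [274  45  11   9  33] [278.6  48.7] [1410.9  213.6 -750.8] [1424.7  233.6 -743.1]
top orange [273  51  16  11  41] [280.7  55.9] [1372.   201.8 -750.1] [1399.3  233.  -740.2]
top orange [422  56   9  13  26] [426.5  61.7] [1381.2 -515.8 -750.1] [1399.2 -497.8 -742.1]
top orange [289 201  15   8  78] [296.7 204.4] [528.1  61.7  82.2] [539.3  75.5  86. ]
top orange [374 201  12  11  86] [379.2 206.1] [ 530.9 -148.8   81.2] [ 544.4 -138.6   84.9]
top green [ 614   97   26  256 3573] [630.8 194.6] [  744.3 -1299.2  -524.8] [ 1061.9 -1294.   -454.9]
top green [ 289  138  100   79 4628] [338.6 176. ] [606.9 -45.2  43.9] [712.6  76.6  51.7]
```

View pics/scene0z.png

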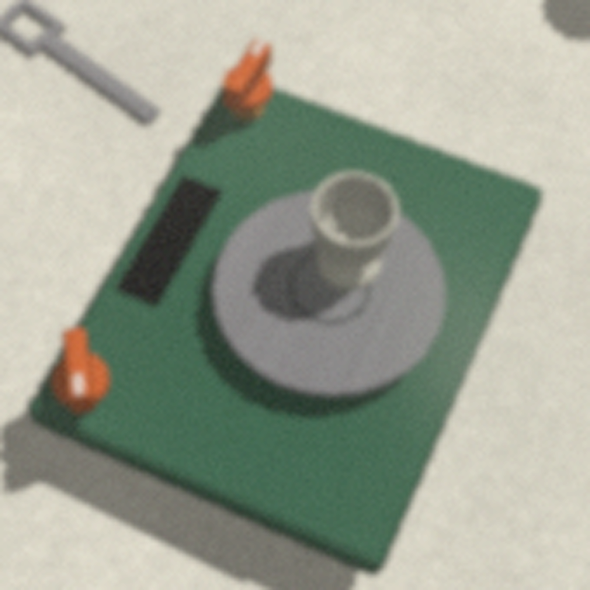

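View pics/top0z.png

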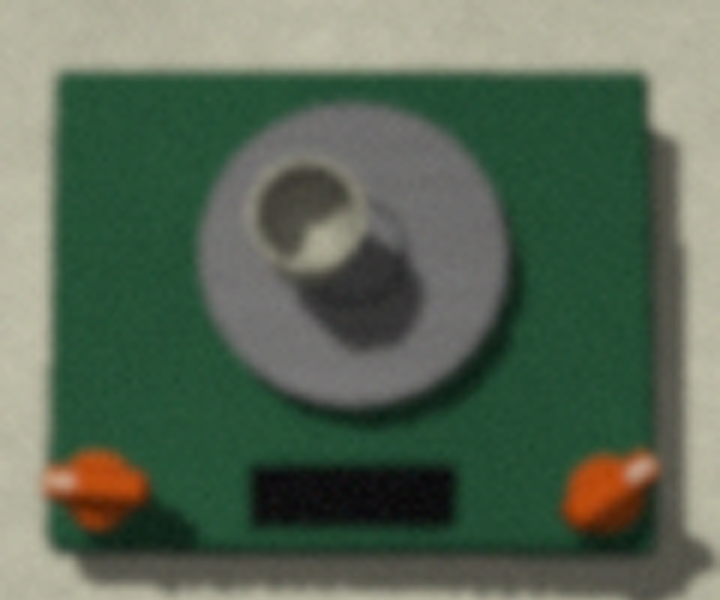

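```bash
cat >> h.py <<'E'
def rfit(P,it=6,thr=4):
    k=np.isfinite(P).all(1);P=P[k]
    c=P[:,:2].mean(0);A=np.c_[P[:,:2]-c,np.ones(len(P))];g=np.ones(len(P),bool)
    for _ in range(it):
        s=np.linalg.lstsq(A[g],P[g,2],rcond=None)[0];r=P[:,2]-A@s;g=abs(r)<thr
    return s,c,g.sum(),r[g].std()
def scale(n,p,d,verbose=1):
    W=cloud(n,d)
    pb=cv2.GaussianBlur(p,(3,3),0)
    h=cv2.cvtColor(pb,cv2.COLOR_RGB2HSV);H,S,V=cv2.split(h)
    inb=(W[...,0]>470)&(W[...,0]<740)&(W[...,1]>-220)&(W[...,1]<140)&(W[...,2]>30)&(W[...,2]<62)
    m=(H>50)&(H<100)&(S>70)&inb
    me=cv2.erode(m.astype(np.uint8),np.ones((3,3)))>0
    s,c,N,sd=rfit(W[me])
    t=(W[...,0]>430)&(W[...,0]<780)&(W[...,1]>-330)&(W[...,1]<260)&(abs(W[...,2])<8)&(S<60)
    t=cv2.erode(t.astype(np.uint8),np.ones((3,3)))>0
    ts,tc,tN,tsd=rfit(W[t])
    f=lambda x,y:s[:2]@(np.array([x,y])-c)+s[2]-(ts[:2]@(np.array([x,y])-tc)+ts[2])
    g=(s[:2]-ts[:2])
    return m,f,g,(N,sd,tN,tsd,ts.round(4))
E
python3 - <<'E'
from h import *
for n in("scene","top"):
    z=np.load(f"/tmp/{n}0.npz");p,d=z["p"],z["d"]
    m,f,g,i=scale(n,p,d);print(n,"slope deg",np.degrees(g).round(2),i)
    # fill the outline
    q=cv2.morphologyEx(m.astype(np.uint8),cv2.MORPH_CLOSE,np.ones((5,5)))
    cs,_=cv2.findContours(q,cv2.RETR_EXTERNAL,cv2.CHAIN_APPROX_NONE);cc=max(cs,key=cv2.contourArea)
    W=np.array([ray(n,u,v,44)[:2] for u,v in cc[:,0]],np.float32)
    hull=cv2.convexHull(W); r=cv2.minAreaRect(hull);print(r,cv2.boxPoints(r).round(1).tolist())
    for y in(-155,66):print([round(float(f(x,y)),1) for x in(531,701)])
E
```

```text
scene slope deg [ 1.4  -2.45] (np.int64(4880), np.float64(1.37991483130394), np.int64(25770), np.float64(1.4488844810272423), array([-0.0006,  0.    ,  0.0628]))
((614.4298706054688, -49.27574157714844), (210.53280639648438, 258.0565490722656), 1.5549039840698242) [[505.70001220703125, 76.80000305175781], [512.7000122070312, -181.10000610351562], [723.2000122070312, -175.39999389648438], [716.2000122070312, 82.5999984741211]]
[47.2, 51.3]
[37.8, 41.9]
top slope deg [ 1.4  -2.49] (np.int64(3973), np.float64(1.760260221096621), np.int64(15345), np.float64(1.8120547049030364), array([ 0.0002, -0.0005, -0.1164]))
((612.2333374023438, -46.05189514160156), (213.64788818359375, 265.071533203125), 2.264298439025879) [[500.29998779296875, 82.19999694824219], [510.70001220703125, -182.6999969482422], [724.2000122070312, -174.3000030517578], [713.7000122070312, 90.5999984741211]]
[47.2, 51.4]
[37.6, 41.8]
```

```bash
cat >> h.py <<'E'
def comp(m,minpix=10):
    nn,l,st,ce=cv2.connectedComponentsWithStats(m.astype(np.uint8))
    i=1+np.argmax(st[1:,4]);return l==i
def circ(m,n,z):
    cs,_=cv2.findContours(m.astype(np.uint8),cv2.RETR_EXTERNAL,cv2.CHAIN_APPROX_NONE);cc=max(cs,key=cv2.contourArea)
    W=np.array([ray(n,u,v,z)[:2] for u,v in cc[:,0]]).astype(np.float32)
    (c,r)=cv2.minEnclosingCircle(W);e=cv2.fitEllipse(W)
    return np.round(e[0],1),np.round(e[1],1)
E
python3 - <<'E'
from h import *
for n in("scene","top"):
    z=np.load(f"/tmp/{n}0.npz");p,d=z["p"],z["d"];W=cloud(n,d);X,Y,Z=W[...,0],W[...,1],W[...,2]
    V=p.max(-1);S=cv2.cvtColor(p,cv2.COLOR_RGB2HSV)[...,1]
    m,f,g,i=scale(n,p,d);print(n,"cup rim z ~",f(635,-35)+21+60)
    cup=comp((X>540)&(X<720)&(Y>-130)&(Y<50)&(Z>113)); w=W[cup];print("cup hi n",cup.sum(),np.nanmedian(w,0).round(1),np.nanmax(w[:,2]),"bbox",w.min(0).round(1),w.max(0).round(1))
    for zz in(122,126):print(" rim circ",zz,circ(cup,n,zz))
    tr=comp((X>480)&(X<720)&(Y>180)&(Y<420)&(abs(Z)<14)&(V<95)); print("trivet",tr.sum(),circ(tr,n,8))
    pan=comp((X>540)&(X<720)&(Y>-130)&(Y<50)&(Z>58)&(Z<80)&(S<60));w=W[pan];print("pan",np.nanmedian(w,0).round(1),circ(pan,n,66))
    b=comp((X>420)&(X<580)&(Y>-380)&(Y<-250)&(Z>12));w=W[b];print("bottle",b.sum(),w.min(0).round(1),w.max(0).round(1))
    b=comp((X>420)&(X<580)&(Y>-380)&(Y<-250)&(Z>72));print("cap",np.nanmedian(W[b],0),circ(b,n,80))
    j=comp((X>500)&(X<850)&(Y>160)&(Y<350)&(Z>70));print("jar",np.nanmedian(W[j],0))
    o=(V<150)&(X>380)&(X<500)&(Y>-50)&(Y<110);print("opener",np.nanmin(W[comp(o)],0),np.nanmax(W[comp(o)],0))
E
```

```text
scene cup rim z ~ 125.6119391085158
cup hi n 239 [634.4 -16.8 122.4] 128.9583050450916 bbox [611.5 -43.4 113.2] [659.3   4.9 129. ]
 rim circ 122 (array([635.4, -20.1]), array([46.9, 51.6]))
 rim circ 126 (array([636.1, -22.2]), array([46.6, 51.3]))
trivet 959 (array([516.2, 339.4]), array([ 86.1, 128.7]))
pan [638.4 -53.   66.7] (array([634.2, -48. ]), array([121.8, 135.6]))
bottle 605 [ 422.6 -349.4   12.2] [ 465.7 -307.    84.3]
cap [ 444.51852288 -327.72544491   79.74111584] (array([ 444.7, -327.8]), array([20.5, 22.9]))
jar [716.69774014 300.6284599   84.44045916]
opener [380.06401798 -49.96434881  -4.76888822] [491.90620812 109.79261458   9.94787076]
top cup rim z ~ 125.55032362367508
cup hi n 101 [640.6 -19.2 123.7] 128.3502140126916 bbox [611.1 -43.2 113.8] [659.1   4.2 128.4]
 rim circ 122 (array([634.8, -19.2]), array([46.1, 47.6]))
 rim circ 126 (array([633.8, -19.1]), array([45.9, 47.4]))
trivet 1249 (array([517.2, 341.6]), array([ 88.3, 132.7]))
pan [625.2 -50.8  66. ] (array([632.9, -42.6]), array([132.4, 133.6]))
bottle 276 [ 420.8 -345.1   13.8] [ 462.8 -304.6   85.3]
cap [ 442.4016396  -325.42581534   79.53813353] (array([ 442.3, -325.8]), array([19.4, 20.9]))
jar [715.2023766  304.48333454  84.41817666]
opener [380.00407999 -49.92563986  -6.06033746] [499.84719858 109.98709448  11.66235264]
```

```bash
python3 - <<'E'
from h import *
for n in("scene","top"):
    z=np.load(f"/tmp/{n}0.npz");p,d=z["p"],z["d"];W=cloud(n,d);X,Y,Z=W[...,0],W[...,1],W[...,2]
    V=p.max(-1)
    tr=comp((X>400)&(X<650)&(Y>220)&(Y<450)&(abs(Z)<16)&(V<110)); 
    tr=cv2.morphologyEx(tr.astype(np.uint8),cv2.MORPH_CLOSE,np.ones((5,5)))
    print("trivet",tr.sum(),circ(tr,n,8))
    m=masks(p)["orange"]
    h=cv2.cvtColor(p,cv2.COLOR_RGB2HSV)
    for k,y in(("L",63),("R",-150)):
        mm=(m|((Z>76)))&(abs(X-530)<40)&(abs(Y-y)<40)&(Z>60)
        hi=mm&(Z>76)
        w=W[hi]; w=w[np.isfinite(w).all(1)]
        pts=np.array([ray(n,u,v,84)[:2] for v,u in zip(*np.nonzero(hi))],np.float32)
        r=cv2.minAreaRect(pts); c=pts.mean(0);_,_,vt=np.linalg.svd(pts-c)
        print(n,k,len(w),np.median(w,0).round(1),"rect",np.round(r[0],1),np.round(r[1],1),round(r[2],1),"pca",np.degrees(np.arctan2(vt[0,1],vt[0,0])).round(1),"zmax",np.percentile(w[:,2],[50,80,95]).round(1))
E
```

```text
trivet 1362 (array([502.8, 339. ]), array([119.5, 125.7]))
scene L 114 [526.1  62.9  83.3] rect [526.5  63. ] [44.7 14.5] 87.8 pca -90.5 zmax [83.3 84.6 85.9]
scene R 148 [ 532.1 -156.3   82.8] rect [ 532.2 -155.9] [12.9 45.1] 36.5 pca -53.1 zmax [82.8 84.5 85.4]
trivet 1852 (array([503.2, 341.6]), array([125.6, 129.4]))
top L 90 [524.1  65.6  83.3] rect [524.7  65.5] [12.8 40.5] 1.9 pca -93.0 zmax [83.3 84.8 86.3]
top R 86 [ 530.6 -153.5   82.8] rect [ 530.  -153.2] [12.7 43.9] 35.3 pca 126.5 zmax [82.8 84.4 86.2]
```

```bash
cat >> h.py <<'E'
from scipy.spatial.transform import Rotation as R
def plan(pos,yaw,n,grip=1,only=8):
    """work out suggested shifts: constant-rate travel to tcp pos, tool down, yaw (deg) of tool x"""
    s=env.sense();p=np.array(s["tcp_pos"]);q=R.from_quat(s["tcp_rot"])
    T=R.from_matrix(np.array([[np.cos(np.radians(yaw)),np.sin(np.radians(yaw)),0],[np.sin(np.radians(yaw)),-np.cos(np.radians(yaw)),0],[0,0,-1]]).T.T)
    rv=(q.inv()*T).as_rotvec(); st=np.degrees(rv)/n/5; dp=(np.array(pos)-p)/n
    print("dist",np.round(np.array(pos)-p,1),"rot deg",np.degrees(rv).round(1),"rows",n)
    for i in range(min(n,only)):
        d=q.inv().apply(dp)/25; print([round(float(a),2) for a in [*st,*d,grip]]); q=q*R.from_rotvec(rv/n)
    print("time",round(s["clock"],2))
def st():
    s=env.sense();q=R.from_quat(s["tcp_rot"]).as_matrix()
    print("t",round(s["clock"],2),"pos",np.round(s["tcp_pos"],1),"yaw",np.degrees(np.arctan2(q[1,0],q[0,0])).round(2),"zdir",q[:,2].round(3),"F",np.round(s["force"],1),"M",np.round(s["moment"],2),"w",round(s["gripper_width"],3),"q6",round(float(s["joints"][5]),2))
E
python3 -c "
from h import *
plan([635.5,-21,350],90,32,1,32)"
```

```text
dist [418.5 484.1 -54. ] rot deg [ -0.1  -0.1 -66.7] rows 32
[-0.0, -0.0, -0.42, 0.72, -0.35, 0.07, 1.0]
[-0.0, -0.0, -0.42, 0.73, -0.32, 0.07, 1.0]
[-0.0, -0.0, -0.42, 0.74, -0.3, 0.07, 1.0]
[-0.0, -0.0, -0.42, 0.75, -0.27, 0.07, 1.0]
[-0.0, -0.0, -0.42, 0.76, -0.24, 0.07, 1.0]
[-0.0, -0.0, -0.42, 0.77, -0.21, 0.07, 1.0]
[-0.0, -0.0, -0.42, 0.78, -0.19, 0.07, 1.0]
[-0.0, -0.0, -0.42, 0.78, -0.16, 0.07, 1.0]
[-0.0, -0.0, -0.42, 0.79, -0.13, 0.07, 1.0]
[-0.0, -0.0, -0.42, 0.79, -0.1, 0.07, 1.0]
[-0.0, -0.0, -0.42, 0.8, -0.07, 0.07, 1.0]
[-0.0, -0.0, -0.42, 0.8, -0.04, 0.07, 1.0]
[-0.0, -0.0, -0.42, 0.8, -0.01, 0.07, 1.0]
[-0.0, -0.0, -0.42, 0.8, 0.02, 0.07, 1.0]
[-0.0, -0.0, -0.42, 0.8, 0.05, 0.07, 1.0]
[-0.0, -0.0, -0.42, 0.8, 0.08, 0.07, 1.0]
[-0.0, -0.0, -0.42, 0.79, 0.1, 0.07, 1.0]
[-0.0, -0.0, -0.42, 0.79, 0.13, 0.07, 1.0]
[-0.0, -0.0, -0.42, 0.78, 0.16, 0.07, 1.0]
[-0.0, -0.0, -0.42, 0.78, 0.19, 0.07, 1.0]
[-0.0, -0.0, -0.42, 0.77, 0.22, 0.07, 1.0]
[-0.0, -0.0, -0.42, 0.76, 0.25, 0.07, 1.0]
[-0.0, -0.0, -0.42, 0.75, 0.27, 0.07, 1.0]
[-0.0, -0.0, -0.42, 0.74, 0.3, 0.07, 1.0]
[-0.0, -0.0, -0.42, 0.73, 0.33, 0.07, 1.0]
[-0.0, -0.0, -0.42, 0.72, 0.35, 0.07, 1.0]
[-0.0, -0.0, -0.42, 0.7, 0.38, 0.07, 1.0]
[-0.0, -0.0, -0.42, 0.69, 0.4, 0.07, 1.0]
[-0.0, -0.0, -0.42, 0.67, 0.43, 0.07, 1.0]
[-0.0, -0.0, -0.42, 0.66, 0.45, 0.07, 1.0]
[-0.0, -0.0, -0.42, 0.64, 0.48, 0.07, 1.0]
[-0.0, -0.0, -0.42, 0.62, 0.5, 0.07, 1.0]
time 0.1
```

```bash
python3 -m creep '[0,0,-0.42,0.73,-0.32,0.05,1, 0,0,-0.42,0.74,-0.3,0.05,1, 0,0,-0.42,0.75,-0.27,0.05,1, 0,0,-0.42,0.76,-0.24,0.05,1, 0,0,-0.42,0.77,-0.21,0.05,1, 0,0,-0.42,0.78,-0.19,0.05,1, 0,0,-0.42,0.78,-0.16,0.05,1, 0,0,-0.42,0.79,-0.13,0.05,1]' 20; python3 -c "
from h import *
plan([635.5,-21,350],90,24,1,9)"
```

```text
clock: 0.77
tcp_pos: [326.1, -384.8, 390.1]
tcp_rot: [0.939, 0.345, -0.001, -0.004]
force: [-0.2, 0.3, -0.2]
gripper_width: 0.998
dist [309.4 363.8 -40.1] rot deg [ -0.4  -0.2 -49.6] rows 24
[-0.0, -0.0, -0.41, 0.79, -0.13, 0.07, 1.0]
[-0.0, -0.0, -0.41, 0.79, -0.1, 0.07, 1.0]
[-0.0, -0.0, -0.41, 0.79, -0.07, 0.07, 1.0]
[-0.0, -0.0, -0.41, 0.79, -0.04, 0.07, 1.0]
[-0.0, -0.0, -0.41, 0.8, -0.01, 0.07, 1.0]
[-0.0, -0.0, -0.41, 0.8, 0.02, 0.07, 1.0]
[-0.0, -0.0, -0.41, 0.79, 0.04, 0.07, 1.0]
[-0.0, -0.0, -0.41, 0.79, 0.07, 0.07, 1.0]
[-0.0, -0.0, -0.41, 0.79, 0.1, 0.07, 1.0]
time 0.77
```

Tracking is good, so I'll continue.

```bash
python3 -m creep '[0,0,-0.42,0.79,-0.13,0.05,1, 0,0,-0.42,0.79,-0.1,0.05,1, 0,0,-0.42,0.79,-0.07,0.05,1, 0,0,-0.42,0.79,-0.04,0.05,1, 0,0,-0.42,0.8,0,0.05,1, 0,0,-0.42,0.8,0.02,0.05,1, 0,0,-0.42,0.8,0.05,0.05,1, 0,0,-0.42,0.8,0.07,0.05,1]' >/dev/null;  python3 -m creep '[0,0,-0.42,0.79,0.1,0.05,1, 0,0,-0.42,0.79,0.13,0.05,1, 0,0,-0.42,0.78,0.16,0.05,1, 0,0,-0.42,0.78,0.19,0.05,1, 0,0,-0.42,0.77,0.22,0.05,1, 0,0,-0.42,0.76,0.25,0.05,1, 0,0,-0.42,0.75,0.27,0.05,1, 0,0,-0.42,0.74,0.3,0.05,1]'; python3 -c "
from h import *
plan([635.5,-21,340],90,9,1,9)"
```

```text
clock: 2.1
tcp_pos: [536.1, -122.5, 364.0]
tcp_rot: [0.79, 0.613, -0.001, -0.01]
force: [0.4, -0.7, -1.0]
gripper_width: 1.003
dist [ 99.4 101.5 -24. ] rot deg [ -0.9  -0.7 -14.3] rows 9
[-0.02, -0.02, -0.32, 0.55, 0.32, 0.11, 1.0]
[-0.02, -0.02, -0.32, 0.54, 0.33, 0.11, 1.0]
[-0.02, -0.02, -0.32, 0.53, 0.35, 0.11, 1.0]
[-0.02, -0.02, -0.32, 0.52, 0.36, 0.11, 1.0]
[-0.02, -0.02, -0.32, 0.51, 0.38, 0.11, 1.0]
[-0.02, -0.02, -0.32, 0.5, 0.39, 0.11, 1.0]
[-0.02, -0.02, -0.32, 0.49, 0.4, 0.11, 1.0]
[-0.02, -0.02, -0.32, 0.47, 0.42, 0.11, 1.0]
[-0.02, -0.02, -0.32, 0.46, 0.43, 0.11, 1.0]
time 2.1
```

```bash
python3 -m creep '[0,0,-0.4,0.6,0.36,0.1,1, 0,0,-0.4,0.6,0.38,0.1,1, -0.05,-0.05,-0.4,0.58,0.4,0.1,1, -0.05,-0.05,-0.4,0.57,0.41,0.1,1, -0.05,-0.05,-0.4,0.57,0.44,0.1,1, 0,0,-0.4,0.56,0.45,0.1,1, 0,0,-0.3,0.5,0.45,0.1,1, 0,0,0,0,0,0,1]'; python3 -c "
from h import *
plan([635.5,-21,320],90,2,1)"
```

```text
clock: 2.77
tcp_pos: [625.4, -25.1, 341.0]
tcp_rot: [0.706, 0.708, -0.003, -0.004]
force: [-0.4, 1.1, 0.0]
gripper_width: 0.999
dist [ 10.1   4.1 -21. ] rot deg [-0.5 -0.1  0.2] rows 2
[-0.05, -0.01, 0.02, 0.08, 0.21, 0.42, 1.0]
[-0.05, -0.01, 0.02, 0.08, 0.2, 0.42, 1.0]
time 2.77
```

```bash
python3 -m creep '[-0.05,0,0,0.08,0.21,0.4,1, -0.05,0,0,0.08,0.21,0.4,1, 0,0,0,0,0,0,1]'; python3 - <<'E'
from h import *
st()
o=[]
for n in("scene","top"):
    p,d=env.grab_frame(n)
    u,v=proj(n,[635,-21,120]).astype(int)
    o.append(cv2.resize(p[v-60:v+60,u-60:u+60,::-1],(400,400),interpolation=cv2.INTER_CUBIC))
cv2.imwrite("pics/a1.png",cv2.convertScaleAbs(np.hstack(o),alpha=1.6))
E
```

```text
clock: 3.02
tcp_pos: [635.8, -20.8, 318.1]
tcp_rot: [0.706, 0.708, -0.0, -0.001]
force: [-0.7, 0.1, -0.4]
gripper_width: 1.004
t 3.02 pos [635.8 -20.8 318.1] yaw 90.18 zdir [-0.002  0.001 -1.   ] F [-0.7  0.1 -0.4] M [-0.02  0.08  0.04] w 1.004 q6 1.42
```

View pics/a1.png

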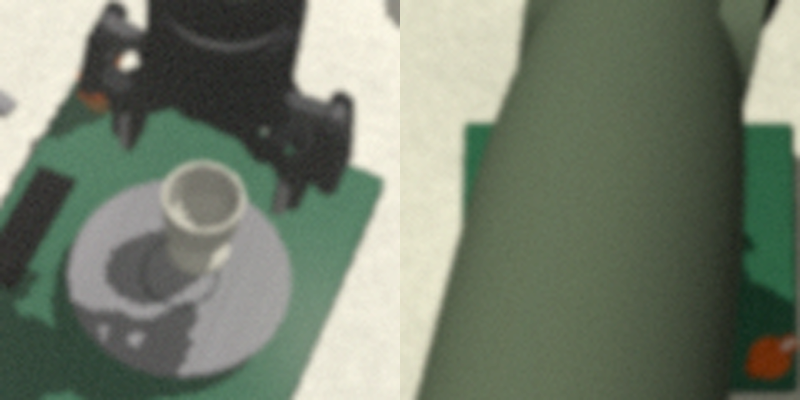

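```bash
python3 -m creep '[0,0,0,0,0,0.6,1, 0,0,0,0,0,0.6,1, 0,0,0,0,0,0.6,1, 0,0,0,0,0,0.5,1, 0,0,0,0,0,0,0.55, 0,0,0,0,0,0,0.45, 0,0,0,0,0,0,0.4, 0,0,0,0,0,0,0.35]' 20; python3 -c "
from h import *
st()"
```

```text
clock: 3.78
tcp_pos: [634.7, -25.9, 264.9]
tcp_rot: [0.709, 0.705, 0.001, 0.001]
force: [0.1, 0.2, -0.8]
gripper_width: 0.548
t 3.78 pos [634.7 -25.9 264.9] yaw 89.73 zdir [ 0.003 -0.001 -1.   ] F [ 0.1  0.2 -0.8] M [-0.04 -0.    0.01] w 0.548 q6 1.42
```

```bash
python3 -m creep '[0,0,0,0.1,0,0.1,0.65, 0,0,0,0.1,0.03,0.1,0.65, 0,0,0,0,0,0,0.5, 0,0,0,0,0,0,0.35, 0,0,0,0,0,0,0.3, 0,0,0,0,0,0,0.3]' 25; python3 -c "
from h import *
st()"
```

```text
clock: 4.28
tcp_pos: [636.5, -20.4, 262.4]
tcp_rot: [0.709, 0.705, 0.002, 0.003]
force: [-0.3, -0.9, -0.5]
gripper_width: 0.553
t 4.28 pos [636.5 -20.4 262.4] yaw 89.74 zdir [ 0.007 -0.002 -1.   ] F [-0.3 -0.9 -0.5] M [-0.03 -0.    0.03] w 0.553 q6 1.43
```

```bash
python3 -m creep '[0,0,0,0,0,-0.5,0.3, 0,0,0,0,0,-0.9,0.3, 0,0,0,0,0,-0.9,0.3,0,0,0,0,0,-0.9,0.3]' ; python3 -c "
from h import *
st()
plan([503,332,320],90,16,.3,2)"
```

```text
clock: 4.62
tcp_pos: [633.4, -19.8, 337.8]
tcp_rot: [0.709, 0.706, -0.002, -0.002]
force: [0.5, -0.2, -0.6]
gripper_width: 0.552
t 4.62 pos [633.4 -19.8 337.8] yaw 89.75 zdir [-0.006  0.    -1.   ] F [ 0.5 -0.2 -0.6] M [ 0.01 -0.07 -0.01] w 0.552 q6 1.43
dist [-130.4  351.8  -17.8] rot deg [-0.4 -0.  -0.3] rows 16
[-0.0, -0.0, -0.0, 0.88, -0.33, 0.05, 0.3]
[-0.0, -0.0, -0.0, 0.88, -0.33, 0.05, 0.3]
time 4.62
```

```bash
python3 -m creep '[0,0,0,0.4,-0.15,0,0.3, 0,0,0,0.8,-0.3,0,0.3, 0,0,0,0.9,-0.33,0,0.3, 0,0,0,0.9,-0.33,0,0.3, 0,0,0,0.9,-0.33,0,0.3, 0,0,0,0.9,-0.33,0,0.3, 0,0,0,0.9,-0.33,0,0.3, 0,0,0,0.9,-0.33,0,0.3]' >/dev/null; python3 -m creep '[0,0,0,0.9,-0.33,0,0.3, 0,0,0,0.9,-0.33,0,0.3, 0,0.1,0,0.9,-0.33,0,0.3, 0,0.1,0,0.9,-0.33,0,0.3, 0,0.1,0,0.9,-0.33,0,0.3, 0,0.1,0,0.7,-0.33,0,0.3, 0,0.1,0,0.4,-0.15,0,0.3, 0,0,0,0,0,0,0.3]' ; python3 -c "
from h import *
st()
plan([503,332,240],90,8,.3,1)"
```

```text
clock: 5.95
tcp_pos: [511.4, 303.0, 333.0]
tcp_rot: [0.709, 0.705, 0.014, -0.018]
force: [-0.3, 0.7, -1.0]
gripper_width: 0.55
t 5.95 pos [511.4 303.  333. ] yaw 89.69 zdir [-0.006  0.045 -0.999] F [-0.3  0.7 -1. ] M [-0.04 -0.03 -0.02] w 0.55 q6 1.98
dist [ -8.4  29.  -93. ] rot deg [-0.4 -2.6 -0.3] rows 8
[-0.01, -0.06, -0.01, 0.12, -0.04, 0.47, 0.3]
time 5.95
```

```bash
python3 -m creep '[0,0,0,0.3,-0.1,0,0.3, 0,0,0,0.4,-0.13,0.3,0.3, 0,0,0,0.3,-0.1,0.6,0.3, 0,0,0,0,0,0.8,0.3, 0,0,0,0,0,0.8,0.3, 0,0,0,0,0,0.7,0.3, 0,0,0,0,0,0.4,0.3, 0,0,0,0,0,0,0.3]' ; python3 - <<'E'
from h import *
st()
o=[]
for n in("scene","top"):
    p,d=env.grab_frame(n)
    np.savez(f"/tmp/{n}1.npz",p=p,d=d)
    u,v=proj(n,[503,340,30]).astype(int)
    v=max(v,60)
    o.append(cv2.resize(p[v-60:v+60,u-60:u+60,::-1],(400,400),interpolation=cv2.INTER_CUBIC))
cv2.imwrite("pics/a2.png",cv2.convertScaleAbs(np.hstack(o),alpha=1.6))
E
```

```text
clock: 6.62
tcp_pos: [504.0, 332.4, 238.3]
tcp_rot: [0.711, 0.703, 0.014, -0.017]
force: [-0.0, 0.3, -1.1]
gripper_width: 0.554
t 6.62 pos [504.  332.4 238.3] yaw 89.34 zdir [-0.003  0.044 -0.999] F [-0.   0.3 -1.1] M [-0.06  0.07  0.04] w 0.554 q6 2.03
```

View pics/a2.png

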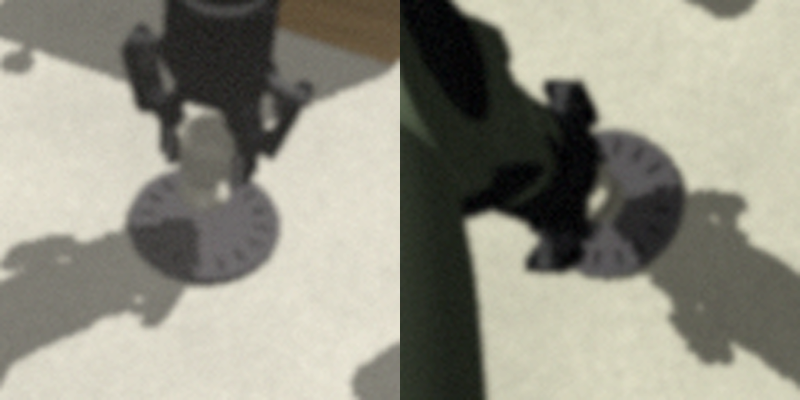

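```bash
python3 -m creep '[0,0,0,-0.08,-0.04,0.5,0.3, 0,0,0,0,0,0.45,0.3, 0,0,0,0,0,0.2,0.3, 0,0,0,0,0,0.08,0.3, 0,0,0,0,0,0,0.3]' ; python3 -c "
from h import *
st()"
```

```text
clock: 7.13
tcp_pos: [506.8, 332.9, 213.0]
tcp_rot: [0.711, 0.702, 0.02, -0.015]
force: [0.1, -0.7, -0.8]
gripper_width: 0.554
t 7.13 pos [506.8 332.9 213. ] yaw 89.27 zdir [ 0.007  0.049 -0.999] F [ 0.1 -0.7 -0.8] M [-0.07  0.04  0.01] w 0.554 q6 2.03
```

```bash
python3 -m creep '[0,0,0,-0.06,-0.18,0.06,0.3, 0,0,0,0,0,0.1,0.3, 0,0,0,0,0,0.06,0.3, 0,0,0,0,0,0.04,0.3, 0,0,0,0,0,0,0.3]' ; python3 -c "
from h import *
st()"
```

```text
clock: 7.55
tcp_pos: [502.5, 332.1, 207.9]
tcp_rot: [0.711, 0.702, 0.021, -0.014]
force: [0.6, 0.3, -1.7]
gripper_width: 0.548
t 7.55 pos [502.5 332.1 207.9] yaw 89.29 zdir [ 0.01   0.05  -0.999] F [ 0.6  0.3 -1.7] M [-0.08  0.01  0.03] w 0.548 q6 2.04
```

```bash
python3 -m creep '[0,0,0,0,0,0.06,0.3, 0,0,0,0,0,0.06,0.3, 0,0,0,0,0,0,0.3]' ; python3 -c "
from h import *
st()"
```

```text
clock: 7.8
tcp_pos: [502.7, 332.4, 204.9]
tcp_rot: [0.711, 0.702, 0.021, -0.014]
force: [0.1, -0.1, -1.1]
gripper_width: 0.549
t 7.8 pos [502.7 332.4 204.9] yaw 89.29 zdir [ 0.01   0.05  -0.999] F [ 0.1 -0.1 -1.1] M [-0.01 -0.04 -0.05] w 0.549 q6 2.04
```

```bash
for i in 1; do python3 -m creep '[0,0,0,0,0,0.06,0.3, 0,0,0,0,0,0,0.3]'; done; python3 -m creep '[0,0,0,0,0,0.06,0.3, 0,0,0,0,0,0,0.3]'
```

```text
clock: 7.97
tcp_pos: [503.1, 333.0, 204.8]
tcp_rot: [0.711, 0.702, 0.022, -0.015]
force: [0.1, -0.5, -0.9]
gripper_width: 0.55
clock: 8.13
tcp_pos: [503.5, 333.8, 204.8]
tcp_rot: [0.711, 0.703, 0.024, -0.015]
force: [-0.7, 0.5, -1.6]
gripper_width: 0.55
```

```bash
python3 -m creep '[0,0,0,-0.03,0,0.12,0.3, 0,0,0,0,0,0,0.3]'; python3 -c "
from h import *
st()
p,d=env.grab_frame('scene');u,v=proj('scene',[503,340,30]).astype(int);v=max(v,60)
cv2.imwrite('pics/a3.png',cv2.convertScaleAbs(cv2.resize(p[v-50:v+50,u-50:u+50,::-1],(600,600),interpolation=cv2.INTER_CUBIC),alpha=1.6))
"
```

```text
clock: 8.3
tcp_pos: [504.1, 334.5, 205.0]
tcp_rot: [0.711, 0.703, 0.026, -0.016]
force: [0.1, -0.0, -0.7]
gripper_width: 0.551
t 8.3 pos [504.1 334.5 205. ] yaw 89.4 zdir [ 0.015  0.06  -0.998] F [ 0.1 -0.  -0.7] M [-0.1   0.03 -0.07] w 0.551 q6 2.04
```

View pics/a3.png

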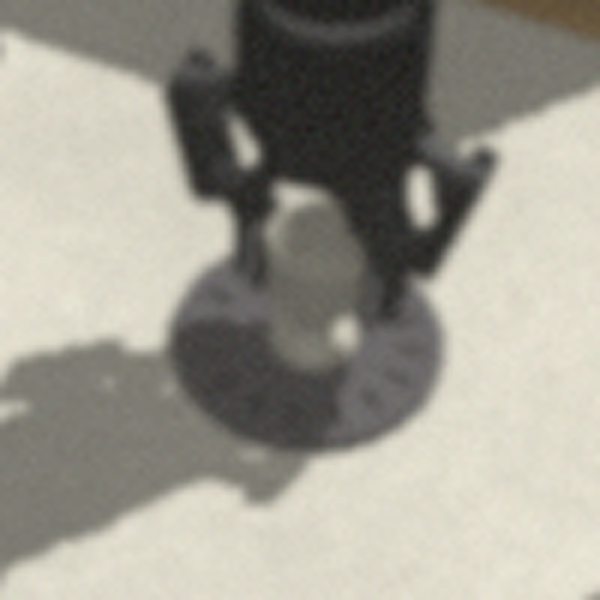

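```bash
python3 -c "
from h import *
s=env.sense();print(s['joints'],s['qvel'],s['tau'])"
```

```text
[ 0.45352689  0.60394643 -0.31134795  0.61520911  0.04699192  2.03617457] [-0.00205903  0.01455813 -0.00474671 -0.01300898 -0.01058448  0.00104301] [-3.56639328e-02 -5.27241361e+01  2.05080593e+01 -9.20785032e-02
  1.81726646e-01 -2.38629553e-03]
```

```bash
python3 -m creep '[0,0,0,0,0,-0.25,0.3, 0,-0.2,0,-0.08,-0.14,0,0.3, 0,0,0,0,0,0.05,0.3, 0,0,0,0,0,0,0.3]'; python3 -c "
from h import *
st()"
```

```text
clock: 8.68
tcp_pos: [500.2, 331.6, 209.0]
tcp_rot: [0.711, 0.703, 0.019, -0.009]
force: [0.5, -0.4, -0.7]
gripper_width: 0.55
t 8.68 pos [500.2 331.6 209. ] yaw 89.36 zdir [ 0.015  0.039 -0.999] F [ 0.5 -0.4 -0.7] M [ 0.01 -0.01 -0.03] w 0.55 q6 2.04
```

```bash
python3 -m creep '[0,0,0,0,0,0.06,0.3, 0,0,0,0,0,0.06,0.3, 0,0,0,0,0,0.04,0.3,0,0,0,0,0,0,0.5, 0,0,0,0,0,0,0.57, 0,0,0,0,0,0,0.62, 0,0,0,0,0,0,0.72,0,0,0,0,0,0,0.85]'; python3 -c "
from h import *
st()
p,d=env.grab_frame('scene');u,v=proj('scene',[503,340,30]).astype(int);v=max(v,60)
cv2.imwrite('pics/a4.png',cv2.convertScaleAbs(cv2.resize(p[v-50:v+50,u-50:u+50,::-1],(600,600),interpolation=cv2.INTER_CUBIC),alpha=1.6))
"
```

```text
clock: 9.35
tcp_pos: [500.2, 331.4, 204.1]
tcp_rot: [0.711, 0.703, 0.018, -0.009]
force: [0.9, -0.1, -0.5]
gripper_width: 0.838
t 9.35 pos [500.2 331.4 204.1] yaw 89.34 zdir [ 0.014  0.038 -0.999] F [ 0.9 -0.1 -0.5] M [-0.02  0.03 -0.02] w 0.838 q6 2.04
```

View pics/a4.png

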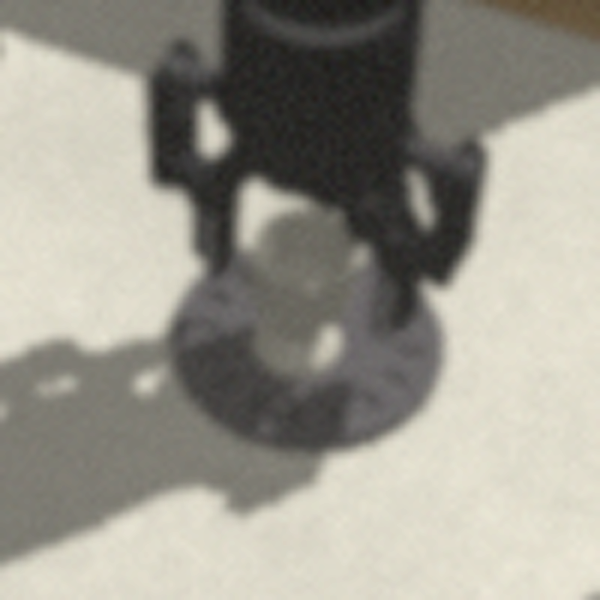

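The cup now stands released near the centre of the trivet (cup base at about (297,355), trivet centre about (307,340)). I'll retreat upwards.

```bash
python3 -m creep '[0,0,0,0,0,-0.3,1, 0,0,0,0,0,-0.5,1, 0,0,0,0,0,-0.9,1, 0,0,0,0,0,-0.9,1, 0,-0.1,0,0,0,-0.9,1, 0,-0.2,0,0,0,-0.9,1, 0,-0.2,0,0,0,-0.3,1]'; python3 - <<'E'
from h import *
st()
for n in("scene",):
    p,d=env.grab_frame(n);np.savez(f"/tmp/{n}2.npz",p=p,d=d)
    W=cloud(n,d);X,Y,Z=W[...,0],W[...,1],W[...,2]
    c=comp((X>440)&(X<570)&(Y>280)&(Y<400)&(Z>60)&(Z<76));print(c.sum(),np.nanmedian(W[c],0).round(1),circ(c,n,68))
plan([531.2,-154.6,300],126.8,26,1,26)
E
```

```text
clock: 9.98
tcp_pos: [497.1, 326.1, 325.6]
tcp_rot: [0.711, 0.703, -0.001, 0.006]
force: [1.1, 0.2, 0.3]
gripper_width: 1.0
t 9.98 pos [497.1 326.1 325.6] yaw 89.29 zdir [ 0.007 -0.01  -1.   ] F [1.1 0.2 0.3] M [ 0.01 -0.07 -0.01] w 1.0 q6 2.04
125 [500.9 341.3  66. ] (array([502. , 334.9]), array([46.3, 52.5]))
dist [  33.8 -481.   -26.2] rot deg [  0.3   0.7 -37.5] rows 26
[0.0, 0.01, -0.29, -0.74, 0.06, 0.05, 1.0]
[0.0, 0.01, -0.29, -0.74, 0.04, 0.05, 1.0]
[0.0, 0.01, -0.29, -0.74, 0.02, 0.05, 1.0]
[0.0, 0.01, -0.29, -0.74, 0.0, 0.05, 1.0]
[0.0, 0.01, -0.29, -0.74, -0.01, 0.05, 1.0]
[0.0, 0.01, -0.29, -0.74, -0.03, 0.05, 1.0]
[0.0, 0.01, -0.29, -0.74, -0.05, 0.05, 1.0]
[0.0, 0.01, -0.29, -0.74, -0.07, 0.05, 1.0]
[0.0, 0.01, -0.29, -0.74, -0.09, 0.05, 1.0]
[0.0, 0.01, -0.29, -0.73, -0.11, 0.04, 1.0]
[0.0, 0.01, -0.29, -0.73, -0.13, 0.04, 1.0]
[0.0, 0.01, -0.29, -0.73, -0.14, 0.04, 1.0]
[0.0, 0.01, -0.29, -0.72, -0.16, 0.04, 1.0]
[0.0, 0.01, -0.29, -0.72, -0.18, 0.04, 1.0]
[0.0, 0.01, -0.29, -0.71, -0.2, 0.04, 1.0]
[0.0, 0.01, -0.29, -0.71, -0.22, 0.04, 1.0]
[0.0, 0.01, -0.29, -0.7, -0.23, 0.04, 1.0]
[0.0, 0.01, -0.29, -0.7, -0.25, 0.04, 1.0]
[0.0, 0.01, -0.29, -0.69, -0.27, 0.04, 1.0]
[0.0, 0.01, -0.29, -0.68, -0.29, 0.04, 1.0]
[0.0, 0.01, -0.29, -0.68, -0.3, 0.04, 1.0]
[0.0, 0.01, -0.29, -0.67, -0.32, 0.04, 1.0]
[0.0, 0.01, -0.29, -0.66, -0.34, 0.04, 1.0]
[0.0, 0.01, -0.29, -0.65, -0.35, 0.04, 1.0]
[0.0, 0.01, -0.29, -0.64, -0.37, 0.04, 1.0]
[0.0, 0.01, -0.29, -0.63, -0.39, 0.04, 1.0]
time 10.03
```

```bash
python3 -m creep '[0,0,-0.29,-0.74,0.06,0,1, 0,0,-0.29,-0.75,0.04,0,1, 0,0,-0.29,-0.75,0.02,0,1, 0,0,-0.29,-0.75,0,0,1, 0,0,-0.29,-0.75,-0.02,0,1, 0,0,-0.29,-0.75,-0.03,0,1, 0,0,-0.29,-0.75,-0.05,0,1, 0,0,-0.29,-0.75,-0.07,0,1]' >/dev/null;python3 -m creep '[0,0,-0.29,-0.74,-0.09,0,1, 0,0,-0.29,-0.74,-0.11,0,1, 0,0,-0.29,-0.74,-0.13,0,1, 0,0,-0.29,-0.74,-0.15,0,1, 0,0,-0.29,-0.73,-0.17,0,1, 0,0,-0.29,-0.73,-0.18,0,1, 0,0,-0.29,-0.72,-0.2,0,1, 0,0,-0.29,-0.72,-0.22,0,1]' ; python3 -c "
from h import *
plan([531.2,-154.6,305],126.8,11,1,11)"
```

```text
clock: 11.37
tcp_pos: [519.2, 18.0, 326.9]
tcp_rot: [0.543, 0.839, 0.002, 0.004]
force: [0.4, -0.1, 0.1]
gripper_width: 1.002
dist [  12.  -172.6  -21.9] rot deg [  0.4   0.3 -12.6] rows 11
[0.01, 0.01, -0.23, -0.59, -0.22, 0.08, 1.0]
[0.01, 0.01, -0.23, -0.59, -0.23, 0.08, 1.0]
[0.01, 0.01, -0.23, -0.58, -0.24, 0.08, 1.0]
[0.01, 0.01, -0.23, -0.58, -0.25, 0.08, 1.0]
[0.01, 0.01, -0.23, -0.57, -0.26, 0.08, 1.0]
[0.01, 0.01, -0.23, -0.57, -0.28, 0.08, 1.0]
[0.01, 0.01, -0.23, -0.56, -0.29, 0.08, 1.0]
[0.01, 0.01, -0.23, -0.55, -0.3, 0.08, 1.0]
[0.01, 0.01, -0.23, -0.55, -0.31, 0.08, 1.0]
[0.01, 0.01, -0.23, -0.54, -0.32, 0.08, 1.0]
[0.01, 0.01, -0.23, -0.54, -0.33, 0.08, 1.0]
time 11.37
```

```bash
python3 -m creep '[0,0,-0.29,-0.72,-0.27,0,0.7, 0,0,-0.29,-0.72,-0.29,0,0.6, 0,0,-0.29,-0.71,-0.31,0,0.5, 0,0,-0.28,-0.7,-0.33,0,0.45, 0,0,-0.28,-0.7,-0.34,0,0.45, 0,0,-0.28,-0.69,-0.35,0,0.45, 0,0,-0.28,-0.6,-0.33,0,0.45, 0,0,-0.2,-0.3,-0.2,0,0.45]' ; python3 -m creep '[0,0,0,0,0,0,0.45]'; python3 -c "
from h import *
st();plan([531.2,-154.6,270],126.8,3,.45,3)
p,d=env.grab_frame('scene');np.savez('/tmp/s3.npz',p=p,d=d)
u,v=proj('scene',[531,-154,80]).astype(int)
cv2.imwrite('pics/b1.png',cv2.convertScaleAbs(cv2.resize(p[v-50:v+50,u-50:u+50,::-1],(600,600),interpolation=cv2.INTER_CUBIC),alpha=1.6))
m,f,g,i=scale('scene',p,d);print(np.degrees(g),i)
"
```

```text
clock: 12.03
tcp_pos: [526.9, -132.4, 324.8]
tcp_rot: [0.457, 0.889, 0.003, 0.003]
force: [-0.2, -0.9, 0.1]
gripper_width: 0.449
clock: 12.12
tcp_pos: [526.8, -134.1, 324.5]
tcp_rot: [0.458, 0.889, 0.002, 0.003]
force: [-0.1, 0.1, 0.3]
gripper_width: 0.45
t 12.12 pos [ 526.8 -134.1  324.5] yaw 125.47 zdir [ 0.008  0.002 -1.   ] F [-0.1  0.1  0.3] M [0.02 0.05 0.02] w 0.45 q6 0.57
dist [  4.4 -20.5 -54.5] rot deg [ 0.4  0.2 -1.3] rows 3
[0.03, 0.01, -0.09, -0.25, -0.12, 0.73, 0.45]
[0.03, 0.01, -0.09, -0.25, -0.12, 0.73, 0.45]
[0.03, 0.01, -0.09, -0.25, -0.12, 0.73, 0.45]
time 12.12
[ 1.45957419 -2.45298002] (np.int64(4969), np.float64(1.395939873550188), np.int64(24844), np.float64(1.4508190308666673), array([-0.0005, -0.    ,  0.0715]))
```

View pics/b1.png

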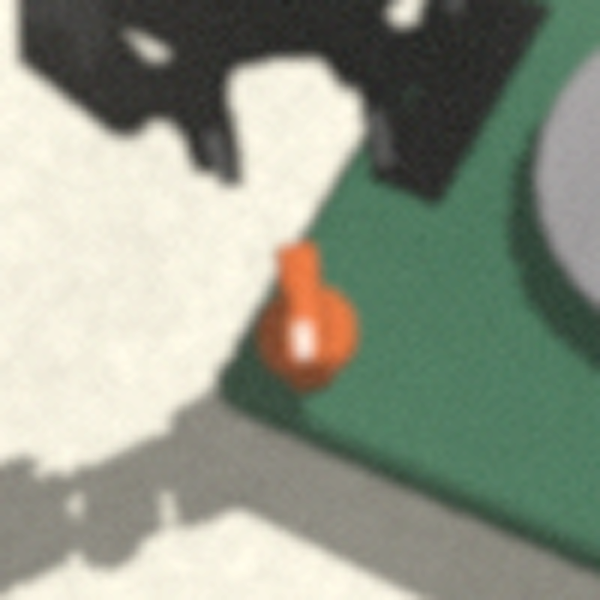

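```bash
python3 -m creep '[0.05,0,-0.1,-0.25,-0.12,0.6,0.45, 0.05,0,-0.1,-0.25,-0.12,0.6,0.45, 0,0,-0.1,-0.25,-0.12,0.6,0.45, 0,0,0,0,0,0,0.45]'; python3 -c "
from h import *
st();plan([531.2,-154.6,240],126.8,1,.45,3)
p,d=env.grab_frame('scene');u,v=proj('scene',[531,-154,80]).astype(int)
cv2.imwrite('pics/b2.png',cv2.convertScaleAbs(cv2.resize(p[v-50:v+50,u-50:u+50,::-1],(600,600),interpolation=cv2.INTER_CUBIC),alpha=1.6))
"
```

```text
clock: 12.5
tcp_pos: [530.7, -151.7, 278.8]
tcp_rot: [0.446, 0.895, -0.0, 0.001]
force: [0.3, -0.7, -1.1]
gripper_width: 0.449
t 12.5 pos [ 530.7 -151.7  278.8] yaw 127.06 zdir [ 0.002 -0.002 -1.   ] F [ 0.3 -0.7 -1.1] M [0.08 0.04 0.02] w 0.449 q6 0.51
dist [  0.5  -2.9 -38.8] rot deg [0.1 0.2 0.3] rows 1
[0.01, 0.03, 0.05, -0.1, -0.05, 1.55, 0.45]
time 12.5
```

View pics/b2.png

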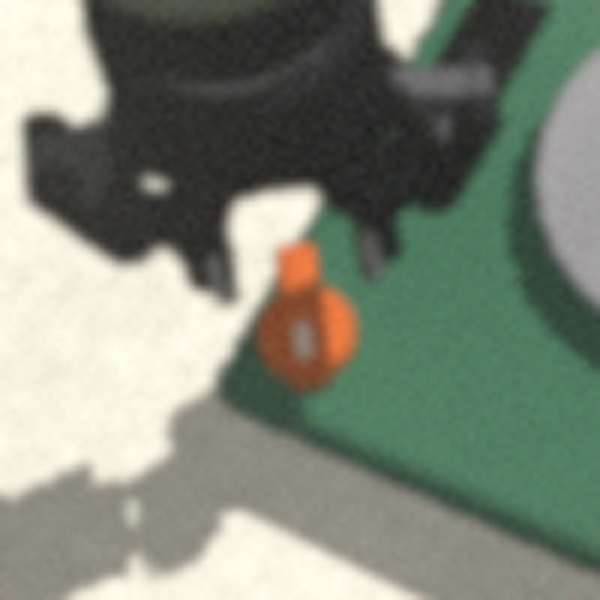

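```bash
python3 -m creep '[0,0,0,-0.1,-0.05,0.6,0.45, 0,0,0,0,0,0.5,0.45, 0,0,0,0,0,0.3,0.45, 0,0,0,0,0,0,0.45]'; python3 -c "
from h import *
st();plan([531.2,-154.6,240],126.8,1,.45,3)"
```

```text
clock: 12.88
tcp_pos: [532.4, -150.9, 247.1]
tcp_rot: [0.445, 0.896, 0.001, 0.003]
force: [-0.4, 0.3, 0.3]
gripper_width: 0.449
t 12.88 pos [ 532.4 -150.9  247.1] yaw 127.18 zdir [ 0.007 -0.001 -1.   ] F [-0.4  0.3  0.3] M [0.04 0.05 0.07] w 0.449 q6 0.51
dist [-1.2 -3.7 -7.1] rot deg [0.3 0.3 0.4] rows 1
[0.05, 0.05, 0.08, -0.09, -0.13, 0.29, 0.45]
time 12.88
```

```bash
python3 -m creep '[0.05,0.05,0,-0.1,-0.13,0.2,0.4, 0,0,0,-0.03,-0.03,0.12,0.35, 0,0,0,0,0,0,0.3, 0,0,0,0,0,0,0.3]'; python3 -c "
from h import *
st();plan([531.2,-154.6,240],126.8,1,.45,3)"
```

```text
clock: 13.22
tcp_pos: [531.9, -155.3, 241.0]
tcp_rot: [0.444, 0.896, 0.0, 0.001]
force: [0.0, 0.1, -0.0]
gripper_width: 0.297
t 13.22 pos [ 531.9 -155.3  241. ] yaw 127.26 zdir [ 0.002 -0.    -1.   ] F [ 0.   0.1 -0. ] M [-0.01  0.01 -0.  ] w 0.297 q6 0.5
dist [-0.7  0.7 -1. ] rot deg [0.1 0.1 0.5] rows 1
[0.02, 0.02, 0.09, 0.04, -0.01, 0.04, 0.45]
time 13.22
```

Well aligned. Closing at low force and checking for side force.

```bash
python3 -m creep '[0,0,0,0,0,0,0.2, 0,0,0,0,0,0,0.1, 0,0,0,0,0,0,0.05, 0,0,0,0,0,0,0.05, 0,0,0,0,0,0,0.05]' 20; python3 -c "
from h import *
st()"
```

```text
clock: 13.63
tcp_pos: [531.5, -155.8, 241.6]
tcp_rot: [0.445, 0.896, -0.0, 0.001]
force: [0.2, 0.1, -0.9]
gripper_width: 0.148
t 13.63 pos [ 531.5 -155.8  241.6] yaw 127.19 zdir [ 0.002 -0.002 -1.   ] F [ 0.2  0.1 -0.9] M [-0.11  0.02  0.03] w 0.148 q6 0.5
```

```bash
python3 -m creep '[0,0,-0.6,0,0,0,0.05, 0,0,-1,0,0,0,0.05, 0,0,-1,0,0,0,0.05, 0,0,-1,0,0,0,0.05, 0,0,-1,0,0,0,0.05, 0,0,-1,0,0,0,0.05, 0,0,-1,0,0,0,0.05, 0,0,-1,0,0,0,0.05]' 20; python3 -c "
from h import *
st()
p,d=env.grab_frame('scene');m,f,g,i=scale('scene',p,d);print(np.degrees(g),i[:2],f(532,-155),f(526,64))
u,v=proj('scene',[570,-100,60]).astype(int)
cv2.imwrite('pics/b3.png',cv2.convertScaleAbs(cv2.resize(p[v-75:v+75,u-75:u+75,::-1],(600,600),interpolation=cv2.INTER_CUBIC),alpha=1.6))"
```

```text
clock: 14.3
tcp_pos: [531.6, -155.9, 241.6]
tcp_rot: [0.114, 0.993, -0.001, 0.001]
force: [-0.2, -1.0, -0.1]
gripper_width: 0.143
t 14.3 pos [ 531.6 -155.9  241.6] yaw 166.92 zdir [ 0.001 -0.002 -1.   ] F [-0.2 -1.  -0.1] M [-0.1   0.17 -0.06] w 0.143 q6 -0.19
[ 1.60319898 -1.7349068 ] (np.int64(4919), np.float64(1.377873324485153)) 44.45145726931228 37.652286618684805
```

View pics/b3.png

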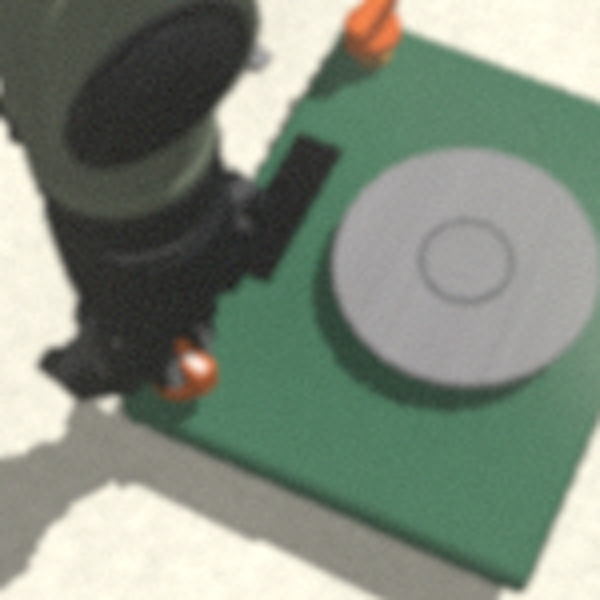

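```bash
python3 -m creep '[0,0,-0.7,0,0,0,0.05, 0,0,-0.45,0,0,0,0.05, 0,0,0,0,0,0,0.05]' 20; python3 -c "
from h import *
st()
p,d=env.grab_frame('scene');m,f,g,i=scale('scene',p,d);print(np.degrees(g),i[:2],f(532,-155),f(526,64))
"
```

```text
clock: 14.6
tcp_pos: [531.6, -155.8, 241.6]
tcp_rot: [0.063, 0.998, -0.001, 0.0]
force: [1.1, -0.5, -0.4]
gripper_width: 0.145
t 14.6 pos [ 531.6 -155.8  241.6] yaw 172.8 zdir [ 0.001 -0.003 -1.   ] F [ 1.1 -0.5 -0.4] M [-0.26  0.26 -0.08] w 0.145 q6 -0.29
[ 1.59190186 -1.64013715] (np.int64(4958), np.float64(1.3658006927649247)) 44.05021435831046 37.614462036263234
```

```bash
python3 -m creep '[0,0,0,0,0,0,0.3, 0,0,0,0,0,0,0.45, 0,0,0,0,0,-0.4,0.45, 0,0,0,0,0,-0.8,0.45, 0,0,0,0,0,-0.8,0.45, 0,0,0,0,0,-0.8,0.45]' ; python3 -c "
from h import *
st();plan([525.5,64,305],268.3,21,.45,22)"
```

```text
clock: 15.15
tcp_pos: [530.2, -154.6, 311.7]
tcp_rot: [0.066, 0.998, 0.001, -0.003]
force: [0.2, -0.9, 0.4]
gripper_width: 0.447
t 15.15 pos [ 530.2 -154.6  311.7] yaw 172.38 zdir [-0.005  0.002 -1.   ] F [ 0.2 -0.9  0.4] M [ 0.04 -0.03  0.03] w 0.447 q6 -0.28
dist [ -4.7 218.6  -6.7] rot deg [  0.3  -0.2 -95.9] rows 21
[0.0, -0.0, -0.91, 0.06, 0.41, 0.01, 0.45]
[0.0, -0.0, -0.91, 0.03, 0.42, 0.01, 0.45]
[0.0, -0.0, -0.91, -0.0, 0.42, 0.01, 0.45]
[0.0, -0.0, -0.91, -0.04, 0.42, 0.01, 0.45]
[0.0, -0.0, -0.91, -0.07, 0.41, 0.01, 0.45]
[0.0, -0.0, -0.91, -0.1, 0.4, 0.01, 0.45]
[0.0, -0.0, -0.91, -0.13, 0.39, 0.01, 0.45]
[0.0, -0.0, -0.91, -0.16, 0.38, 0.01, 0.45]
[0.0, -0.0, -0.91, -0.19, 0.37, 0.01, 0.45]
[0.0, -0.0, -0.91, -0.22, 0.35, 0.01, 0.45]
[0.0, -0.0, -0.91, -0.25, 0.33, 0.01, 0.45]
[0.0, -0.0, -0.91, -0.28, 0.31, 0.01, 0.45]
[0.0, -0.0, -0.91, -0.3, 0.29, 0.01, 0.45]
[0.0, -0.0, -0.91, -0.32, 0.26, 0.01, 0.45]
[0.0, -0.0, -0.91, -0.34, 0.24, 0.01, 0.45]
[0.0, -0.0, -0.91, -0.36, 0.21, 0.01, 0.45]
[0.0, -0.0, -0.91, -0.38, 0.18, 0.01, 0.45]
[0.0, -0.0, -0.91, -0.39, 0.15, 0.01, 0.45]
[0.0, -0.0, -0.91, -0.4, 0.12, 0.01, 0.45]
[0.0, -0.0, -0.91, -0.41, 0.09, 0.01, 0.45]
[0.0, -0.0, -0.91, -0.41, 0.05, 0.01, 0.45]
time 15.15
```

```bash
python3 -m creep '[0,0,-0.92,0.06,0.41,0,0.45, 0,0,-0.92,0.03,0.42,0,0.45, 0,0,-0.92,0,0.42,0,0.45, 0,0,-0.92,-0.04,0.42,0,0.45, 0,0,-0.92,-0.07,0.41,0,0.45, 0,0,-0.92,-0.1,0.4,0,0.45, 0,0,-0.92,-0.13,0.39,0,0.45, 0,0,-0.92,-0.16,0.38,0,0.45]' >/dev/null; python3 -m creep '[0,0,-0.92,-0.19,0.37,0,0.45, 0,0,-0.92,-0.22,0.35,0,0.45, 0,0,-0.92,-0.25,0.33,0,0.45, 0,0,-0.92,-0.28,0.31,0,0.45, 0,0,-0.92,-0.3,0.29,0,0.45, 0,0,-0.92,-0.32,0.26,0,0.45, 0,0,-0.92,-0.34,0.24,0,0.45, 0,0,-0.92,-0.36,0.21,0,0.45]'; python3 -c "
from h import *
st();plan([525.5,64,290],268.3,6,.45,22)"
```

```text
clock: 16.48
tcp_pos: [526.6, 16.6, 334.4]
tcp_rot: [-0.564, 0.825, -0.008, 0.009]
force: [-0.4, -0.1, -1.0]
gripper_width: 0.449
t 16.48 pos [526.6  16.6 334.4] yaw -111.26 zdir [ 0.024 -0.002 -1.   ] F [-0.4 -0.1 -1. ] M [0.01 0.07 0.  ] w 0.449 q6 -1.31
dist [ -1.1  47.4 -44.4] rot deg [ -1.4   0.1 -19.6] rows 6
[-0.05, 0.0, -0.65, -0.29, 0.13, 0.29, 0.45]
[-0.05, 0.0, -0.65, -0.3, 0.11, 0.3, 0.45]
[-0.05, 0.0, -0.65, -0.3, 0.09, 0.3, 0.45]
[-0.05, 0.0, -0.65, -0.31, 0.07, 0.3, 0.45]
[-0.05, 0.0, -0.65, -0.31, 0.05, 0.3, 0.45]
[-0.05, 0.0, -0.65, -0.31, 0.04, 0.3, 0.45]
time 16.48
```

```bash
python3 -m creep '[-0.05,0,-0.65,-0.29,0.13,0.3,0.45, -0.05,0,-0.65,-0.3,0.11,0.3,0.45, -0.05,0,-0.65,-0.3,0.09,0.3,0.45, -0.05,0,-0.65,-0.31,0.07,0.3,0.45, -0.05,0,-0.65,-0.31,0.05,0.3,0.45, -0.05,0,-0.65,-0.31,0.04,0.3,0.45, 0,0,0,0,0,0,0.45]'; python3 -c "
from h import *
st();plan([525.5,64,262],268.3,2,.45,22)
p,d=env.grab_frame('scene');u,v=proj('scene',[526,64,80]).astype(int)
cv2.imwrite('pics/c1.png',cv2.convertScaleAbs(cv2.resize(p[v-50:v+50,u-50:u+50,::-1],(600,600),interpolation=cv2.INTER_CUBIC),alpha=1.6))"
```

```text
clock: 17.07
tcp_pos: [526.4, 68.5, 295.7]
tcp_rot: [-0.702, 0.712, -0.001, 0.004]
force: [-0.8, 0.1, 0.7]
gripper_width: 0.447
t 17.07 pos [526.4  68.5 295.7] yaw -90.75 zdir [ 0.007  0.005 -1.   ] F [-0.8  0.1  0.7] M [0.   0.07 0.02] w 0.447 q6 -1.57
dist [ -0.9  -4.5 -33.7] rot deg [-0.4  0.3  0.9] rows 2
[-0.04, 0.03, 0.09, 0.09, 0.02, 0.67, 0.45]
[-0.04, 0.03, 0.09, 0.09, 0.02, 0.67, 0.45]
time 17.07
```

View pics/c1.png

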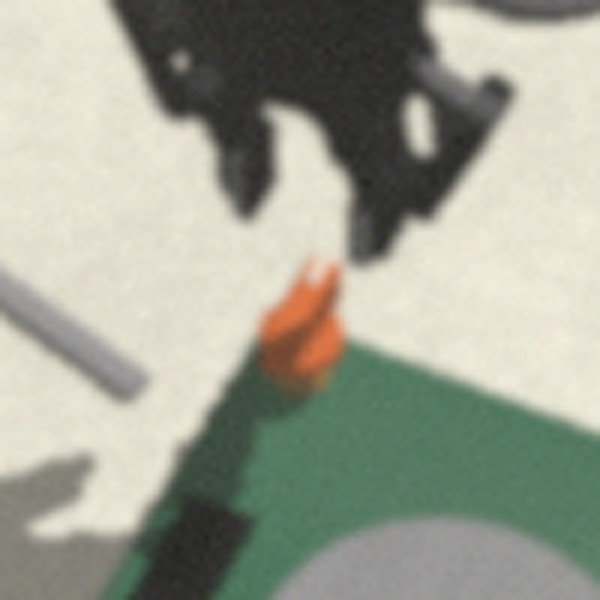

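```bash
python3 -m creep '[-0.05,0.03,0.08,0.09,0.02,0.6,0.45, -0.03,0.03,0.08,0.09,0.02,0.6,0.45, 0,0,0,0,0,0.4,0.45, 0,0,0,0,0,0.2,0.4, 0,0,0,0,0,0,0.3]'; python3 -c "
from h import *
st();plan([525.5,64,241],268.3,1,.3,22)"
```

```text
clock: 17.53
tcp_pos: [528.3, 62.1, 254.9]
tcp_rot: [-0.694, 0.72, -0.004, 0.003]
force: [0.1, -0.1, -0.3]
gripper_width: 0.306
t 17.53 pos [528.3  62.1 254.9] yaw -92.18 zdir [ 0.01  -0.002 -1.   ] F [ 0.1 -0.1 -0.3] M [ 0.   -0.01  0.01] w 0.306 q6 -1.55
dist [ -2.8   1.9 -13.9] rot deg [-0.6 -0.1 -0.5] rows 1
[-0.11, -0.02, -0.1, -0.07, 0.12, 0.56, 0.3]
time 17.53
```

```bash
python3 -m creep '[-0.1,0,-0.05,-0.06,0.13,0.3,0.3, 0,0,0,0,0.03,0.25,0.3, 0,0,0,0,0,0.05,0.3, 0,0,0,0,0,0,0.3]'; python3 -c "
from h import *
st();plan([525.5,64,241],268.3,1,.3,22)"
```

```text
clock: 17.87
tcp_pos: [524.8, 63.6, 240.2]
tcp_rot: [-0.695, 0.719, -0.001, 0.0]
force: [-0.0, -0.2, 0.5]
gripper_width: 0.298
t 17.87 pos [524.8  63.6 240.2] yaw -92.0 zdir [ 0.003 -0.001 -1.   ] F [-0.  -0.2  0.5] M [0.04 0.02 0.05] w 0.298 q6 -1.55
dist [0.7 0.4 0.8] rot deg [-0.1 -0.1 -0.3] rows 1
[-0.03, -0.01, -0.06, -0.02, -0.03, -0.03, 0.3]
time 17.87
```

Closing, then starting to turn clockwise (+z of the tool).

```bash
python3 -m creep '[0,0,0,0,0,0,0.2, 0,0,0,0,0,0,0.1, 0,0,0,0,0,0,0.05, 0,0,0,0,0,0,0.05, 0,0,0,0,0,0,0.05]' 20; python3 -c "
from h import *
st()"; python3 -m creep '[0,0,0.6,0,0,0,0.05, 0,0,1,0,0,0,0.05, 0,0,1,0,0,0,0.05, 0,0,1,0,0,0,0.05, 0,0,1,0,0,0,0.05, 0,0,1,0,0,0,0.05, 0,0,1,0,0,0,0.05, 0,0,1,0,0,0,0.05]' 20; python3 -c "
from h import *
st()
p,d=env.grab_frame('scene');m,f,g,i=scale('scene',p,d);print(np.degrees(g),i[:2],f(532,-155),f(526,64))
"
```

```text
clock: 18.28
tcp_pos: [525.0, 63.6, 240.6]
tcp_rot: [-0.695, 0.719, -0.002, 0.001]
force: [0.6, -0.2, -1.5]
gripper_width: 0.148
t 18.28 pos [525.   63.6 240.6] yaw -91.99 zdir [ 0.003 -0.002 -1.   ] F [ 0.6 -0.2 -1.5] M [-0.05 -0.18 -0.04] w 0.148 q6 -1.55
clock: 18.95
tcp_pos: [525.4, 63.4, 240.5]
tcp_rot: [-0.409, 0.912, -0.002, 0.002]
force: [0.4, -0.0, -1.5]
gripper_width: 0.143
t 18.95 pos [525.4  63.4 240.5] yaw -131.67 zdir [ 0.004 -0.002 -1.   ] F [ 0.4 -0.  -1.5] M [-0.   -0.17  0.11] w 0.143 q6 -0.86
[ 0.47799092 -1.00006975] (np.int64(5041), np.float64(1.3759198323691724)) 44.059472393321215 40.18687963821975
```

```bash
python3 -m creep '[0,0,0.8,0,0,0,0.05, 0,0,1,0,0,0,0.05, 0,0,1,0,0,0,0.05, 0,0,1,0,0,0,0.05, 0,0,1,0,0,0,0.05, 0,0,1,0,0,0,0.05, 0,0,1,0,0,0,0.05, 0,0,1,0,0,0,0.05]' >/dev/null; python3 -m creep '[0,0,1,0,0,0,0.05, 0,0,1,0,0,0,0.05, 0,0,0.3,0,0,0,0.05, 0,0,0,0,0,0,0.05]' 20; python3 -c "
from h import *
st()
p,d=env.grab_frame('scene');m,f,g,i=scale('scene',p,d);print(np.degrees(g),i[:2],f(532,-155),f(526,64))
"
```

```text
clock: 20.0
tcp_pos: [525.9, 63.0, 240.3]
tcp_rot: [0.03, 1.0, -0.001, 0.003]
force: [0.5, -0.0, -1.3]
gripper_width: 0.146
t 20.0 pos [525.9  63.  240.3] yaw 176.57 zdir [ 0.006 -0.003 -1.   ] F [ 0.5 -0.  -1.3] M [-0.03 -0.16  0.12] w 0.146 q6 0.04
[-0.24045323 -0.1966319 ] (np.int64(5103), np.float64(1.394162678246855)) 44.22954469951746 43.5031444788153
```

```bash
python3 -m creep '[0,0,1,0,0,0,0.05, 0,0,0.7,0,0,0,0.05, 0,0,0,0,0,0,0.05]' 20; python3 -c "
from h import *
st()
p,d=env.grab_frame('scene');m,f,g,i=scale('scene',p,d);print(np.degrees(g),i[:2],f(532,-155),f(526,64))
"; python3 -m creep '[0,0,0,0,0,0,0.3, 0,0,0,0,0,0,0.45, 0,0,0,0,0,-0.2,0.45]';python3 -c "
from h import *
st()
p,d=env.grab_frame('scene');m,f,g,i=scale('scene',p,d);print(np.degrees(g),i[:2],f(532,-155),f(526,64))
"
```

```text
clock: 20.3
tcp_pos: [526.0, 63.0, 240.3]
tcp_rot: [0.104, 0.995, -0.001, 0.003]
force: [0.7, 0.5, -1.7]
gripper_width: 0.145
t 20.3 pos [526.   63.  240.3] yaw 168.11 zdir [ 0.006 -0.003 -1.   ] F [ 0.7  0.5 -1.7] M [ 0.01 -0.12  0.14] w 0.145 q6 0.19
[-0.39622061 -0.05126029] (np.int64(5078), np.float64(1.4105784641094425)) 44.33029614086191 44.175857536138665
clock: 20.6
tcp_pos: [525.7, 63.0, 245.0]
tcp_rot: [0.1, 0.995, -0.001, 0.003]
force: [-0.8, 0.1, 0.2]
gripper_width: 0.446
t 20.6 pos [525.7  63.  245. ] yaw 168.51 zdir [ 0.005 -0.003 -1.   ] F [-0.8  0.1  0.2] M [ 0.04 -0.03  0.01] w 0.446 q6 0.18
[-0.29055244 -0.05281828] (np.int64(5109), np.float64(1.3842609368835401)) 44.200113471097225 44.02865427636423
```

```bash
python3 -m creep '[0,0,0,0,0,-0.6,0.45, 0,0,0,0,0,-0.8,0.45, 0,0,0,-0,-0.3,-0.5,0.45, 0,0,0,0.8,-0,0,0.45, 0,0,0,0.8,-0,0,0.45, 0,0,0,0,0,0,0.45]'; python3 -c "
from h import *
st()
for n in ('scene','top','scene','top'):
  p,d=env.grab_frame(n);m,f,g,i=scale(n,p,d);print(n,np.degrees(g),i,f(532,-155),f(526,64),f(696,66),f(702,-153))
  cv2.imwrite(f'pics/d1{n}.png',p[:,:,::-1]);np.savez(f'/tmp/{n}d.npz',p=p,d=d)
"
```

```text
clock: 21.15
tcp_pos: [485.7, 63.6, 298.5]
tcp_rot: [0.098, 0.995, -0.001, 0.006]
force: [-0.4, 0.6, -1.1]
gripper_width: 0.446
t 21.15 pos [485.7  63.6 298.5] yaw 168.71 zdir [ 0.012 -0.002 -1.   ] F [-0.4  0.6 -1.1] M [ 0.    0.05 -0.03] w 0.446 q6 0.18
scene [-0.28618087 -0.06460368] (np.int64(4989), np.float64(1.3910478094130905), np.int64(25125), np.float64(1.4663669474800094), array([-0.0006, -0.    ,  0.0596])) 44.25750130735101 44.04053731734456 43.189166495108 43.40613048511445
top [-0.32486327 -0.09298863] (np.int64(2581), np.float64(1.7383483722644264), np.int64(10833), np.float64(1.8057126045549237), array([ 0.0005, -0.0003, -0.0676])) 44.39788109356251 44.07647296335848 43.10933832069196 43.43074645089599
scene [-0.27638279 -0.0465869 ] (np.int64(5030), np.float64(1.3718583307614802), np.int64(25007), np.float64(1.4549609536281394), array([-0.0005, -0.    ,  0.0772])) 44.22498983888552 44.07586482490542 43.254194393375 43.403319407355106
top [-0.35429432 -0.05653807] (np.int64(2578), np.float64(1.7806609948362488), np.int64(10990), np.float64(1.8205036137243114), array([ 0.0008, -0.0005, -0.1152])) 44.438070753649775 44.25906853874283 43.20588257103197 43.38488478593892
```

View pics/d1top.png

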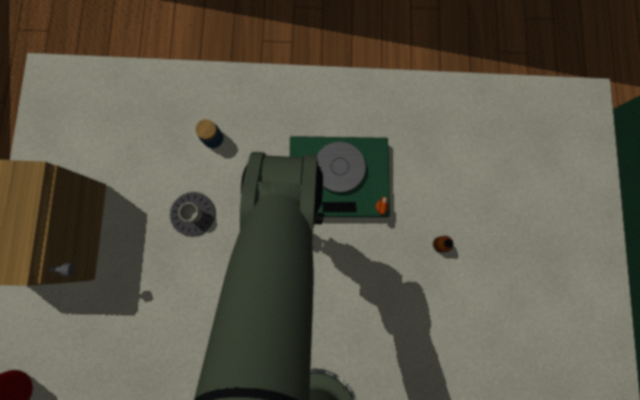

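View pics/d1scene.png

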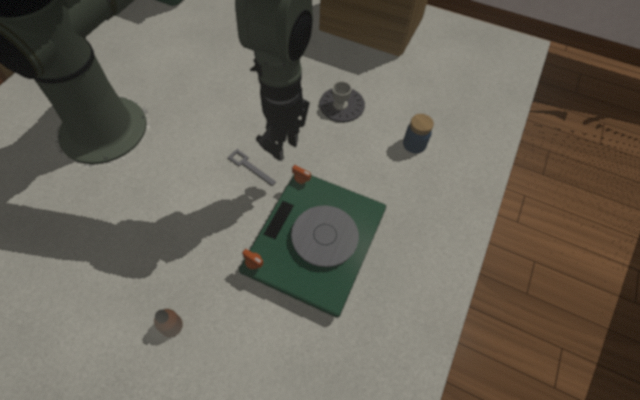

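Both cameras agree: roll is nearly zero, but the front is about 0.8 mm higher than the rear. I'll shorten both front feet a little, starting with the left.

```bash
python3 -m creep '[0,0,0,-0.78,0.3,0,0.4, 0,0,0,-0.78,0.02,0.3,0.4, 0,0,0,0,0,0.6,0.4, 0,0,0,0,0,0.5,0.4, 0,0,0,0,0,0,0.35]';python3 -c "
from h import *
st();plan([525.9,63,240.5],168.4,1,.3,22)"
```

```text
clock: 21.77
tcp_pos: [536.1, 62.4, 263.0]
tcp_rot: [0.099, 0.995, -0.001, 0.01]
force: [-0.4, 0.4, 0.5]
gripper_width: 0.35
t 21.77 pos [536.1  62.4 263. ] yaw 168.65 zdir [ 0.02  -0.003 -1.   ] F [-0.4  0.4  0.5] M [-0.    0.04 -0.02] w 0.35 q6 0.18
dist [-10.2   0.6 -22.5] rot deg [0.1 1.2 0.3] rows 1
[0.01, 0.23, 0.05, 0.42, -0.06, 0.89, 0.3]
time 21.77
```

```bash
python3 -m creep '[0,0.22,0,0.4,-0.05,0.2,0.3, 0,0,0,0,0,0.4,0.3, 0,0,0,0,0,0.3,0.3, 0,0,0,0,0,0,0.3]';python3 -c "
from h import *
st();plan([525.9,63,240.5],168.4,1,.3,22)"
```

```text
clock: 22.1
tcp_pos: [526.3, 63.0, 238.5]
tcp_rot: [0.099, 0.995, 0.0, -0.001]
force: [-0.2, -0.5, 0.1]
gripper_width: 0.299
t 22.1 pos [526.3  63.  238.5] yaw 168.64 zdir [-0.001  0.001 -1.   ] F [-0.2 -0.5  0.1] M [-0.05 -0.01  0.02] w 0.299 q6 0.18
dist [-0.4  0.   2. ] rot deg [ 0.  -0.1  0.2] rows 1
[0.01, -0.02, 0.05, 0.01, -0.0, -0.08, 0.3]
time 22.1
```

```bash
python3 -m creep '[0,0,0,0,0,-0.1,0.2, 0,0,0,0,0,0,0.1, 0,0,0,0,0,0,0.05, 0,0,0,0,0,0,0.05, 0,0,-0.9,0,0,0,0.05, 0,0,-0.95,0,0,0,0.05, 0,0,0,0,0,0,0.05]' 20;python3 -c "
from h import *
st()"; python3 -m creep '[0,0,0,0,0,0,0.25, 0,0,0,0,0,0,0.4, 0,0,0,0,0,-0.4,0.45, 0,0,0,0,0,-0.8,0.45, 0,0,0,0,0,-0.8,0.45, 0,0,0,0,0,-0.4,0.45]'; python3 -c "
from h import *
st()
for n in ('scene',):
  p,d=env.grab_frame(n);m,f,g,i=scale(n,p,d);print(n,np.degrees(g),f(532,-155),f(526,64),f(696,66),f(702,-153))
plan([532,-156,300],172.8,9)
"
```

```text
clock: 22.68
tcp_pos: [525.4, 62.5, 240.9]
tcp_rot: [0.015, 1.0, -0.001, -0.002]
force: [0.3, -1.7, -3.6]
gripper_width: 0.145
t 22.68 pos [525.4  62.5 240.9] yaw 178.25 zdir [-0.003 -0.001 -1.   ] F [ 0.3 -1.7 -3.6] M [-0.04 -0.04 -0.07] w 0.145 q6 0.01
clock: 23.18
tcp_pos: [525.2, 63.0, 304.0]
tcp_rot: [0.019, 1.0, 0.0, -0.002]
force: [0.1, -0.2, -0.9]
gripper_width: 0.449
t 23.18 pos [525.2  63.  304. ] yaw 177.81 zdir [-0.005  0.001 -1.   ] F [ 0.1 -0.2 -0.9] M [ 0.06 -0.09  0.01] w 0.449 q6 0.02
scene [-0.28999955 -0.04809865] 44.230135455759864 44.07665804192794 43.21453310455562 43.36801051838754
dist [   6.1 -219.    -5.6] rot deg [ 0.  -0.1  5. ] rows 9
[0.0, -0.0, 0.11, -0.06, -0.97, 0.02, 1.0]
[0.0, -0.0, 0.11, -0.07, -0.97, 0.02, 1.0]
[0.0, -0.0, 0.11, -0.08, -0.97, 0.02, 1.0]
[0.0, -0.0, 0.11, -0.09, -0.97, 0.02, 1.0]
[0.0, -0.0, 0.11, -0.1, -0.97, 0.02, 1.0]
[0.0, -0.0, 0.11, -0.11, -0.97, 0.02, 1.0]
[0.0, -0.0, 0.11, -0.12, -0.97, 0.02, 1.0]
[0.0, -0.0, 0.11, -0.13, -0.96, 0.02, 1.0]
time 23.23
```

```bash
cat >> h.py <<'E'
def knobs(n,p,d):
    W=cloud(n,d);X,Y,Z=W[...,0],W[...,1],W[...,2]
    for k,x,y in(("L",526,63),("R",532,-155)):
        hi=(abs(X-x)<32)&(abs(Y-y)<32)&(Z>76)&(Z<92)
        if hi.sum()<20: print(k,"hidden");continue
        hi=comp(hi)
        pts=np.array([ray(n,u,v,84)[:2] for v,u in zip(*np.nonzero(hi))],np.float32)
        r=cv2.minAreaRect(pts);c=pts.mean(0);_,_,vt=np.linalg.svd(pts-c)
        print(n,k,hi.sum(),"c",np.round(r[0],1),np.round(r[1],1),"pca",np.degrees(np.arctan(vt[0,1]/vt[0,0])).round(1),"z",np.nanmedian(W[hi],0).round(1))
E
python3 -c "
from h import *
z=np.load('/tmp/scened.npz');knobs('scene',z['p'],z['d'])
p,d=env.grab_frame('scene');knobs('scene',p,d);cv2.imwrite('pics/e1.png',cv2.convertScaleAbs(cv2.resize(p[150:280,240:340,::-1],(450,585),interpolation=cv2.INTER_CUBIC),alpha=1.6))
m,f,g,i=scale('scene',p,d);print(np.degrees(g),f(532,-155),f(526,64),f(696,66),f(702,-153))
"
```

```text
scene L 124 c [528.6  59.2] [17.3 43.6] pca -5.8 z [527.9  60.1  82.5]
scene R 160 c [ 534.2 -159.3] [14.6 44.9] pca -9.7 z [ 533.7 -158.8   82.9]
scene L 125 c [528.7  58.7] [16.6 44.3] pca -4.2 z [528.4  59.6  82.4]
scene R 160 c [ 534.2 -159.2] [14.3 44.9] pca -9.3 z [ 533.9 -159.1   82.9]
[-0.29877539 -0.05356499] 44.23013745072362 44.05668521979803 43.16833100742159 43.341783238347176
```

View pics/e1.png

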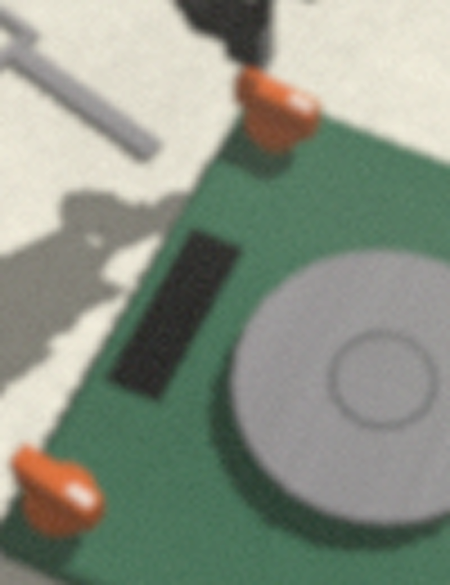

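```bash
python3 -m creep '[0,0,0.15,0,0,0.6,0.4, 0,0,0,0,0,0.8,0.4, 0,0,0,0,0,0.8,0.3, 0,0,0,0,0,0.25,0.3, 0,0,0,0,0,0,0.25]';python3 -c "
from h import *
st();plan([525.5,63,240.5],177,1,.3,22)"
```

```text
clock: 23.7
tcp_pos: [526.8, 63.3, 243.2]
tcp_rot: [0.027, 1.0, 0.001, 0.002]
force: [0.1, 0.2, 0.8]
gripper_width: 0.249
t 23.7 pos [526.8  63.3 243.2] yaw 176.9 zdir [ 0.005  0.001 -1.   ] F [0.1 0.2 0.8] M [ 0.   -0.    0.05] w 0.249 q6 0.03
dist [-1.3 -0.3 -2.7] rot deg [ 0.1  0.3 -0.1] rows 1
[0.02, 0.05, -0.02, 0.05, -0.02, 0.11, 0.3]
time 23.7
```

```bash
python3 -m creep '[0,0,0,0.04,0,0.1,0.2, 0,0,0,0,0,0,0.1, 0,0,0,0,0,0,0.05, 0,0,0,0,0,0,0.05, 0,0,-0.8,0,0,0,0.05, 0,0,-0.9,0,0,0,0.05, 0,0,0,0,0,0,0.05]' 60;python3 -c "
from h import *
st()
p,d=env.grab_frame('scene');m,f,g,i=scale('scene',p,d);print(np.degrees(g),f(532,-155),f(526,64),f(696,66),f(702,-153));knobs('scene',p,d)"
```

```text
clock: 24.28
tcp_pos: [525.5, 62.6, 240.7]
tcp_rot: [-0.049, 0.999, -0.0, 0.001]
force: [1.5, -1.0, -5.9]
gripper_width: 0.132
t 24.28 pos [525.5  62.6 240.7] yaw -174.38 zdir [ 0.003 -0.001 -1.   ] F [ 1.5 -1.  -5.9] M [-0.13 -0.16 -0.07] w 0.132 q6 -0.12
[-0.23143247 -0.13844485] 44.28619613186674 43.78125793008383 43.08975131717782 43.594689518960735
scene L 81 c [537.7  55.1] [36.4 22.3] pca 63.8 z [537.2  58.6  82.7]
scene R 160 c [ 534.2 -159.1] [14.5 44.9] pca -10.2 z [ 534.  -159.    82.9]
```

```bash
python3 -m creep '[0,0,0,0,0,0,0.2, 0,0,0,0,0,0,0.3, 0,0,0,0,0,-0.2,0.3, 0,0,0,0,0,0,0.3]' 60;python3 -c "
from h import *
st()
for n in ('scene','scene'):
  p,d=env.grab_frame('scene');m,f,g,i=scale('scene',p,d);print(np.degrees(g),f(532,-155),f(526,64),f(696,66),f(702,-153));knobs('scene',p,d)"
```

```text
clock: 24.67
tcp_pos: [526.4, 63.1, 248.1]
tcp_rot: [-0.046, 0.999, 0.001, 0.003]
force: [-0.5, 0.3, 0.7]
gripper_width: 0.296
t 24.67 pos [526.4  63.1 248.1] yaw -174.77 zdir [ 0.006  0.001 -1.   ] F [-0.5  0.3  0.7] M [-0.01 -0.05  0.  ] w 0.296 q6 -0.11
[-0.18721788 -0.17482951] 44.20083954834999 43.552199195931074 42.99060985193722 43.639250204356145
scene L 69 c [538.3  52. ] [36.6 20.8] pca 58.1 z [539.3  58.   83.9]
scene R 157 c [ 534.1 -158.8] [14.1 44.5] pca -9.7 z [ 533.8 -158.8   83.2]
[-0.19862336 -0.18733179] 44.24360871412804 43.5483756307907 42.952509139940645 43.64774222327798
scene L 70 c [538.3  52. ] [36.6 20.8] pca 56.0 z [539.3  57.8  84.1]
scene R 159 c [ 534.2 -159. ] [14.3 44.9] pca -9.5 z [ 533.6 -158.8   83. ]
```

```bash
python3 -m creep '[0,0,0,0,0,-0.5,0.4, 0,0,0,0,0,-0.8,0.4, 0,0,0,0,0,-0.7,0.4]' >/dev/null; python3 -c "
from h import *
st()
plan([531.7,-156,290],171,9)
"
```

```text
t 25.02 pos [523.9  63.2 295.6] yaw -174.79 zdir [-0.002  0.002 -1.   ] F [ 0.6 -0.3  0.2] M [ 0.01 -0.02  0.02] w 0.401 q6 -0.11
dist [   7.8 -219.2   -5.6] rot deg [ 0.1 -0.1 14.2] rows 9
[0.0, -0.0, 0.32, 0.05, -0.97, 0.02, 1.0]
[0.0, -0.0, 0.32, 0.03, -0.97, 0.02, 1.0]
[0.0, -0.0, 0.32, 0.0, -0.97, 0.02, 1.0]
[0.0, -0.0, 0.32, -0.03, -0.97, 0.02, 1.0]
[0.0, -0.0, 0.32, -0.05, -0.97, 0.02, 1.0]
[0.0, -0.0, 0.32, -0.08, -0.97, 0.02, 1.0]
[0.0, -0.0, 0.32, -0.11, -0.97, 0.02, 1.0]
[0.0, -0.0, 0.32, -0.13, -0.97, 0.02, 1.0]
time 25.02
```

```bash
python3 -m creep '[0,0,0.32,0.05,-0.97,0,0.4, 0,0,0.32,0.03,-0.97,0,0.4, 0,0,0.32,0,-0.97,0,0.4, 0,0,0.32,-0.03,-0.97,0,0.4, 0,0,0.32,-0.05,-0.97,0,0.4, 0,0,0.32,-0.08,-0.97,0,0.4, 0,0,0.32,-0.11,-0.97,0,0.4, 0,0,0.32,-0.13,-0.97,0,0.4]' >/dev/null;python3 -m creep '[0,0,0.3,-0.13,-0.8,0,0.4, 0,0,0,0,0,0,0.4]'; python3 -c "
from h import *
st()
plan([531.7,-156,260],171,2)
"
```

```text
clock: 25.85
tcp_pos: [533.3, -159.2, 302.4]
tcp_rot: [0.083, 0.996, 0.001, 0.006]
force: [0.8, -0.5, -0.4]
gripper_width: 0.4
t 25.85 pos [ 533.3 -159.2  302.4] yaw 170.43 zdir [ 0.012  0.001 -1.   ] F [ 0.8 -0.5 -0.4] M [ 0.01 -0.01  0.  ] w 0.4 q6 -0.26
dist [ -1.6   3.2 -42.4] rot deg [ 0.2  0.6 -0.6] rows 2
[0.02, 0.06, -0.06, 0.05, 0.06, 0.85, 1.0]
[0.02, 0.06, -0.06, 0.05, 0.06, 0.85, 1.0]
time 25.85
```

```bash
python3 -m creep '[0,0.1,0,0.05,0.06,0.8,0.4, 0,0.06,-0.05,0.05,0.06,0.8,0.4, 0,0,0,0,0,0.5,0.3, 0,0,0,0,0,0.2,0.3, 0,0,0,0,0,0,0.3]'; python3 -c "
from h import *
st()
plan([531.7,-156,241],171,1)
"
```

```text
clock: 26.27
tcp_pos: [532.2, -156.3, 244.6]
tcp_rot: [0.082, 0.997, 0.002, 0.001]
force: [0.1, -0.1, -0.2]
gripper_width: 0.301
t 26.27 pos [ 532.2 -156.3  244.6] yaw 170.54 zdir [ 0.002  0.003 -1.   ] F [ 0.1 -0.1 -0.2] M [-0.   -0.03 -0.  ] w 0.301 q6 -0.25
dist [-0.5  0.3 -3.6] rot deg [ 0.2  0.1 -0.5] rows 1
[0.04, 0.01, -0.09, 0.02, 0.01, 0.14, 1.0]
time 26.27
```

```bash
python3 -m creep '[0,0,0,0.02,0.01,0.13,0.2, 0,0,0,0,0,0,0.1, 0,0,0,0,0,0,0.05, 0,0,0,0,0,0,0.05, 0,0,-0.8,0,0,0,0.05, 0,0,-0.9,0,0,0,0.05, 0,0,-0.6,0,0,0,0.05, 0,0,0,0,0,0,0.05]' 60;python3 -c "
from h import *
st()
p,d=env.grab_frame('scene');m,f,g,i=scale('scene',p,d);print(np.degrees(g),f(532,-155),f(526,64),f(696,66),f(702,-153))"; python3 -m creep '[0,0,0,0,0,0,0.2, 0,0,0,0,0,0,0.3, 0,0,0,0,0,-0.2,0.3, 0,0,0,0,0,0,0.3]';python3 -c "
from h import *
st()
for n in ('scene','scene'):
  p,d=env.grab_frame('scene');m,f,g,i=scale('scene',p,d);print(np.degrees(g),f(532,-155),f(526,64),f(696,66),f(702,-153));knobs('scene',p,d)"
```

```text
clock: 26.93
tcp_pos: [531.7, -156.4, 242.0]
tcp_rot: [-0.022, 1.0, -0.001, -0.0]
force: [-0.8, -2.0, -4.8]
gripper_width: 0.124
t 26.93 pos [ 531.7 -156.4  242. ] yaw -177.46 zdir [ 0.    -0.003 -1.   ] F [-0.8 -2.  -4.8] M [-0.31 -0.11 -0.06] w 0.124 q6 -0.46
[-0.14768719 -0.12089197] 43.93474632444251 43.48813020832317 43.04571355444448 43.492329670563834
clock: 27.32
tcp_pos: [532.5, -155.7, 249.2]
tcp_rot: [-0.02, 1.0, -0.001, 0.002]
force: [0.0, -0.1, -0.2]
gripper_width: 0.298
t 27.32 pos [ 532.5 -155.7  249.2] yaw -177.7 zdir [ 0.003 -0.001 -1.   ] F [ 0.  -0.1 -0.2] M [-0.02 -0.01 -0.04] w 0.298 q6 -0.46
[-0.08591455 -0.03794374] 43.642564354684175 43.50653003535638 43.25029193580175 43.38632625512954
scene L 131 c [528.8  59.4] [45.  17.1] pca 1.2 z [528.6  60.4  82.8]
scene R 89 c [ 546.9 -163.1] [21.7 29.1] pca 79.6 z [ 544.8 -159.1   83. ]
[-0.09248753 -0.04425989] 43.68948160084348 43.52999358806082 43.254032598520496 43.413520611303156
scene L 127 c [528.2  59.2] [44.  17.4] pca 2.1 z [527.4  60.3  83. ]
scene R 91 c [ 546.8 -163.4] [21.9 29.1] pca 79.7 z [ 544.5 -159.1   83. ]
```

```bash
python3 -m creep '[0,0,0,0,0,-0.6,0.5, 0,0,0,0,0,-0.9,0.7, 0,0,0,0,0,-0.9,1]'>/dev/null; python3 -c "
from h import *
st()
plan([443.5,-326.8,300],182,9,1,1)
"
```

```text
t 27.67 pos [ 530.  -154.4  305.7] yaw -177.71 zdir [-0.006  0.003 -1.   ] F [-0.4 -0.2  0.7] M [-0.   -0.01  0.08] w 0.719 q6 -0.46
dist [ -86.5 -172.4   -5.7] rot deg [ 0.2 -0.3  0.3] rows 9
[0.0, -0.01, 0.01, 0.41, -0.75, 0.02, 1.0]
time 27.67
```

```bash
python3 -m creep '[0,0,0,0.3,-0.6,0,1, 0,0,0,0.41,-0.77,0,1, 0,0,0,0.41,-0.77,0,1, 0,0,0,0.41,-0.77,0,1, 0,0,0,0.41,-0.77,0,1, 0,0,0,0.41,-0.77,0,1, 0,0,0,0.41,-0.77,0,1, 0,0,0,0.41,-0.77,0,1]'; python3 -m creep '[0,0,0,0.3,-0.6,0,1, 0,0,0,0,0,0,1]';python3 -c "
from h import *
st()
plan([443.5,-326.8,240],182,3,1,1)
for n in ('top','scene','top'):
  p,d=env.grab_frame(n);m,f,g,i=scale(n,p,d);print(n,np.degrees(g),f(532,-155),f(526,64),f(696,66),f(702,-153));knobs(n,p,d)
  cv2.imwrite(f'pics/f_{n}.png',p[:,:,::-1]);np.savez(f'/tmp/{n}f.npz',p=p,d=d)
"
```

```text
clock: 28.33
tcp_pos: [458.5, -309.8, 313.5]
tcp_rot: [-0.025, 1.0, -0.0, 0.004]
force: [-0.7, -0.1, -0.3]
gripper_width: 1.0
clock: 28.5
tcp_pos: [450.1, -329.0, 313.9]
tcp_rot: [-0.022, 1.0, -0.001, 0.004]
force: [0.7, 0.8, 0.2]
gripper_width: 0.998
t 28.5 pos [ 450.1 -329.   313.9] yaw -177.45 zdir [ 0.008 -0.002 -1.   ] F [0.7 0.8 0.2] M [ 0.03 -0.02 -0.01] w 0.998 q6 -0.81
dist [ -6.6   2.2 -73.9] rot deg [-0.1  0.5  0.6] rows 3
[-0.01, 0.03, 0.04, 0.09, 0.04, 0.98, 1.0]
time 28.5
top [-0.09568755 -0.08432423] 43.79099614300802 43.4787064499771 43.191852306833646 43.50414199986457
top L 84 c [526.1  63. ] [40.9 10.1] pca 2.4 z [526.3  63.1  83.2]
top R 83 c [ 531.  -155.7] [41.4 10.3] pca 0.6 z [ 531.  -155.9   83.1]
scene [-0.10433692 -0.05651924] 43.683822398050516 43.47871668429155 43.16716992231362 43.372275636072594
scene L 129 c [528.7  59.8] [44.9 16.2] pca 0.7 z [528.7  60.3  82.9]
scene R 165 c [ 534.  -159.2] [15.  44.5] pca -1.1 z [ 534.2 -158.7   83. ]
top [-0.12637671 -0.05815205] 43.84435254569854 43.63531379255447 43.25831664793913 43.4673554010832
top L 84 c [526.1  63. ] [40.9 10.1] pca 2.5 z [526.3  62.9  83.1]
top R 84 c [ 530.9 -155.7] [41.4 10.3] pca 0.2 z [ 531.2 -155.7   82.8]
```

View pics/f_scene.png

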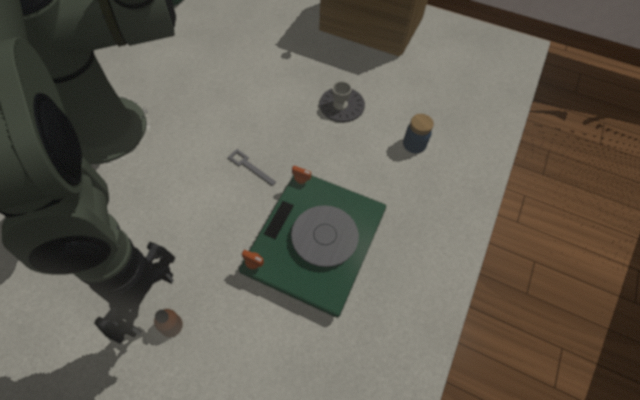

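Roll is within 0.07° and pitch within 0.1°. The right foot still looks about 0.3–0.4 mm long and there is plenty of time, so I'll trim it once more before the bottle.

```bash
python3 -m creep '[0,0,0.05,-0.36,0.77,0,0.8, 0,0,0.05,-0.36,0.77,0,0.6, 0,0,0.05,-0.36,0.77,0,0.4, 0,0,0.05,-0.36,0.77,0,0.4, 0,0,0.05,-0.36,0.77,0,0.4, 0,0,0.05,-0.36,0.77,0,0.4, 0,0,0.05,-0.36,0.77,0,0.4, 0,0,0.05,-0.36,0.77,0,0.4]' >/dev/null; python3 -m creep '[0,0,0,-0.36,0.77,0,0.4, 0,0,0,0,0,0,0.4]'; python3 -c "
from h import *
st()
plan([531.7,-156,260],180.5,2,.4,1)"
```

```text
clock: 29.48
tcp_pos: [531.2, -131.3, 314.7]
tcp_rot: [-0.012, 1.0, 0.002, 0.004]
force: [-0.1, 0.6, 0.0]
gripper_width: 0.4
t 29.48 pos [ 531.2 -131.3  314.7] yaw -178.67 zdir [ 0.009  0.005 -1.   ] F [-0.1  0.6  0. ] M [0.01 0.01 0.05] w 0.4 q6 -0.4
dist [  0.5 -24.7 -54.7] rot deg [0.3 0.5 0.8] rows 2
[0.03, 0.05, 0.08, 0.01, -0.5, 1.09, 0.4]
time 29.48
```

```bash
python3 -m creep '[0.05,0.1,0.1,0.02,-0.5,0,0.4, 0.02,0,0.05,0.02,-0.5,0.3,0.4, 0,0,0,0,0,0.8,0.4, 0,0,0,0,0,0.8,0.3, 0,0,0,0,0,0.6,0.3, 0,0,0,0,0,0,0.3]'; python3 -c "
from h import *
st()
plan([531.7,-156,241],180.5,1,.3,1)"
```

```text
clock: 29.98
tcp_pos: [530.9, -160.4, 249.8]
tcp_rot: [-0.006, 1.0, -0.003, 0.001]
force: [-0.6, -0.1, 0.2]
gripper_width: 0.305
t 29.98 pos [ 530.9 -160.4  249.8] yaw -179.35 zdir [ 0.002 -0.006 -1.   ] F [-0.6 -0.1  0.2] M [0.04 0.06 0.02] w 0.305 q6 -0.44
dist [ 0.8  4.4 -8.8] rot deg [-0.4  0.1  0.2] rows 1
[-0.07, 0.02, 0.03, -0.03, 0.18, 0.35, 0.3]
time 29.98
```

```bash
python3 -m creep '[-0.06,0,0,-0.03,0.18,0.1,0.3, 0,0,0,0,0,0.22,0.3, 0,0,0,0,0,0,0.3]'; python3 -c "
from h import *
st()
plan([531.7,-156,241],180.5,1,.3,1)"
```

```text
clock: 30.23
tcp_pos: [530.8, -158.9, 240.8]
tcp_rot: [-0.003, 1.0, -0.0, 0.0]
force: [0.5, 1.3, 0.2]
gripper_width: 0.301
t 30.23 pos [ 530.8 -158.9  240.8] yaw -179.63 zdir [ 0.    -0.001 -1.   ] F [0.5 1.3 0.2] M [0.01 0.02 0.01] w 0.301 q6 -0.43
dist [0.9 2.9 0.2] rot deg [-0.   0.  -0.1] rows 1
[-0.01, 0.0, -0.03, -0.04, 0.11, -0.01, 0.3]
time 30.23
```

```bash
python3 -m creep '[0,0,0,-0.03,0.12,0,0.2, 0,0,0,0,0,0,0.2]' ; python3 -m creep '[0,0,0,0,0,0,0.1, 0,0,0,0,0,0,0.05, 0,0,0,0,0,0,0.05, 0,0,-0.65,0,0,0,0.05, 0,0,-0.7,0,0,0,0.05,0,0,0,0,0,0,0.05]' 50;python3 -c "
from h import *
st()"; python3 -m creep '[0,0,0,0,0,0,0.2, 0,0,0,0,0,0,0.3, 0,0,0,0,0,-0.3,0.3, 0,0,0,0,0,-0.6,0.4]';python3 -c "
from h import *
st()
for n in ('scene','top','scene','top'):
  p,d=env.grab_frame(n);m,f,g,i=scale(n,p,d);print(np.degrees(g),f(532,-155),f(526,64),f(696,66),f(702,-153))
"
```

```text
clock: 30.4
tcp_pos: [531.8, -156.4, 241.6]
tcp_rot: [-0.003, 1.0, -0.001, 0.001]
force: [-0.5, -1.4, 0.5]
gripper_width: 0.195
clock: 30.9
tcp_pos: [531.9, -156.6, 242.2]
tcp_rot: [-0.064, 0.998, -0.002, 0.001]
force: [-0.9, -1.3, -2.7]
gripper_width: 0.137
t 30.9 pos [ 531.9 -156.6  242.2] yaw -172.65 zdir [ 0.002 -0.004 -1.   ] F [-0.9 -1.3 -2.7] M [-0.14  0.01 -0.1 ] w 0.137 q6 -0.55
clock: 31.23
tcp_pos: [531.2, -155.6, 264.0]
tcp_rot: [-0.062, 0.998, -0.0, -0.001]
force: [0.1, 0.4, -0.6]
gripper_width: 0.399
t 31.23 pos [ 531.2 -155.6  264. ] yaw -172.85 zdir [-0.001 -0.001 -1.   ] F [ 0.1  0.4 -0.6] M [-0.01 -0.06 -0.04] w 0.399 q6 -0.54
[-0.03389649  0.02977922] 43.3434598449552 43.460833735863666 43.361300302344574 43.243926411436114
[-0.05760985  0.0630627 ] 43.39916080923809 43.646236424819406 43.47750585002264 43.230430234441314
[-0.01867061  0.03821078] 43.29207144149872 43.440078595731535 43.38601557654689 43.23800842231408
[-0.02125461 -0.02471346] 43.53264448417756 43.44040873561884 43.376482387599616 43.46871813615834
```

```bash
python3 -m creep '[0,0,0,0,0,-0.9,0.5, 0,0,0,0,0,-0.9,0.7, 0,0,0,0.47,-0.71,0,1, 0,0,0,0.47,-0.71,0,1, 0,0,0,0.47,-0.71,0,1, 0,0,0,0.47,-0.71,0,1, 0,0,0,0.47,-0.71,0,1, 0,0,0,0.47,-0.71,0,1]' >/dev/null; python3 -m creep '[0,0,0,0.47,-0.71,0,1, 0,0,0,0.4,-0.6,0,1, 0,0,0,0.1,-0.3,0,1, 0,0,0,0,0,0,1]' ; python3 -c "
from h import *
st()
plan([443.5,-326.8,270],187,3,1,1)"
```

```text
clock: 32.43
tcp_pos: [452.2, -317.7, 306.3]
tcp_rot: [-0.063, 0.998, 0.001, -0.001]
force: [-0.1, -0.2, 0.8]
gripper_width: 1.001
t 32.43 pos [ 452.2 -317.7  306.3] yaw -172.73 zdir [-0.002  0.002 -1.   ] F [-0.1 -0.2  0.8] M [-0.03 -0.05  0.04] w 1.001 q6 -0.87
dist [ -8.7  -9.1 -36.3] rot deg [ 0.1 -0.1  0.3] rows 3
[0.01, -0.01, 0.02, 0.13, -0.11, 0.48, 1.0]
time 32.43
```

```bash
python3 -m creep '[0,0,0,0.14,-0.12,0.45,1, 0,0,0,0.13,-0.11,0.5,1, 0,0,0,0.13,-0.11,0.5,1, 0,0,0,0,0,0,1]' ; python3 -c "
from h import *
st()
plan([443.5,-326.8,192],187,4,1,1)
p,d=env.grab_frame('scene');u,v=proj('scene',[443,-327,60]).astype(int)
cv2.imwrite('pics/g1.png',cv2.convertScaleAbs(cv2.resize(p[v-50:v+50,u-50:u+50,::-1],(600,600),interpolation=cv2.INTER_CUBIC),alpha=1.6))"
```

```text
clock: 32.77
tcp_pos: [444.4, -325.7, 268.5]
tcp_rot: [-0.064, 0.998, 0.002, 0.0]
force: [-0.8, 0.1, 0.9]
gripper_width: 0.999
t 32.77 pos [ 444.4 -325.7  268.5] yaw -172.67 zdir [ 0.     0.003 -1.   ] F [-0.8  0.1  0.9] M [ 0.05  0.02 -0.04] w 0.999 q6 -0.89
dist [ -0.9  -1.1 -76.5] rot deg [0.2 0.  0.3] rows 4
[0.01, 0.0, 0.02, 0.01, -0.01, 0.76, 1.0]
time 32.77
```

View pics/g1.png

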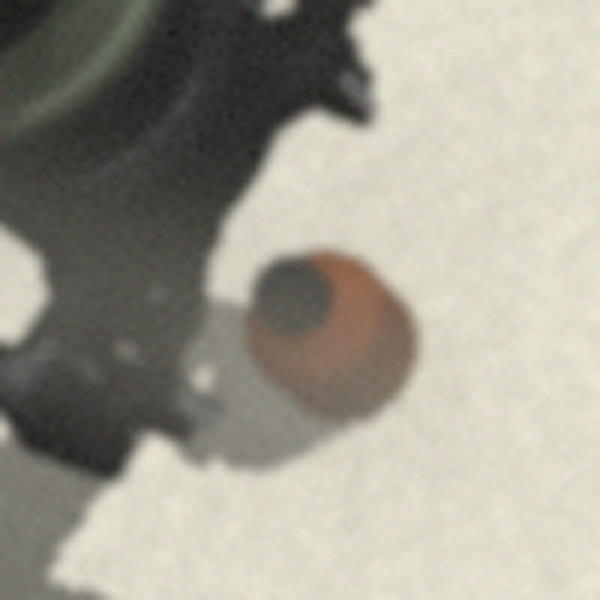

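Fingers straddle the bottle. Descending to the straight part of its body.

```bash
python3 -m creep '[0,0,0,0.01,-0.01,0.6,1, 0,0,0,0.01,-0.01,0.8,1, 0,0,0,0.01,-0.01,0.8,1, 0,0,0,0,0,0.7,1, 0,0,0,0,0,0,1]' ; python3 -c "
from h import *
st()
plan([443.5,-326.8,190],187,1,1,1)"
```

```text
clock: 33.23
tcp_pos: [449.0, -324.0, 199.1]
tcp_rot: [-0.067, 0.998, -0.0, 0.004]
force: [0.1, 0.5, -1.1]
gripper_width: 1.002
t 33.23 pos [ 449.  -324.   199.1] yaw -172.37 zdir [ 0.008 -0.    -1.   ] F [ 0.1  0.5 -1.1] M [-0.02  0.06  0.02] w 1.002 q6 -0.89
dist [-5.5 -2.8 -9.1] rot deg [-0.1  0.4  0.6] rows 1
[-0.01, 0.09, 0.13, 0.24, -0.08, 0.36, 1.0]
time 33.23
```

```bash
python3 -m creep '[0,0.09,0.1,0.23,-0.1,0.2,1, 0,0,0,0,0,0.1,0.8, 0,0,0,0,0,0,0.65]'; python3 -c "
from h import *
st()";  python3 -m creep '[0,0,0,0,0,0,0.55, 0,0,0,0,0,0,0.45, 0,0,0,0,0,0,0.35, 0,0,0,0,0,0,0.3, 0,0,0,0,0,0,0.3]' 30; python3 -c "
from h import *
st()"
```

```text
clock: 33.48
tcp_pos: [444.9, -326.7, 193.2]
tcp_rot: [-0.063, 0.998, -0.001, 0.0]
force: [0.4, 0.9, -0.6]
gripper_width: 0.749
t 33.48 pos [ 444.9 -326.7  193.2] yaw -172.78 zdir [ 0.001 -0.002 -1.   ] F [ 0.4  0.9 -0.6] M [-0.02 -0.03 -0.03] w 0.749 q6 -0.89
clock: 33.9
tcp_pos: [445.8, -327.5, 196.4]
tcp_rot: [-0.063, 0.998, -0.003, 0.002]
force: [0.4, -0.6, -1.4]
gripper_width: 0.504
t 33.9 pos [ 445.8 -327.5  196.4] yaw -172.79 zdir [ 0.004 -0.005 -1.   ] F [ 0.4 -0.6 -1.4] M [ 0.01 -0.01  0.02] w 0.504 q6 -0.89
```

```bash
python3 -m creep '[0,0,0,0,0,-0.4,0.3, 0,0,0,0,0,-0.8,0.3, 0,0,0,0,0,-0.9,0.3, 0,0,0,0,0,-0.9,0.3, 0,0,0,0,0,-0.9,0.3, 0,0,0,0,0,-0.9,0.3]'; python3 -c "
from h import *
st()
for n in('scene','top'):
    z=np.load(f'/tmp/{n}f.npz');p,d=z['p'],z['d'];W=cloud(n,d);X,Y,Z=W[...,0],W[...,1],W[...,2]
    S=cv2.cvtColor(cv2.GaussianBlur(p,(3,3),0),cv2.COLOR_RGB2HSV)[...,1]
    pan=comp((X>540)&(X<720)&(Y>-130)&(Y<50)&(Z>50)&(S<70));print('pan',circ(pan,n,64.5),np.nanmedian(W[pan],0))
plan([633.5,-43.5,325],187,15,.3,15)"
```

```text
clock: 34.4
tcp_pos: [442.9, -324.9, 318.3]
tcp_rot: [-0.063, 0.998, 0.002, -0.002]
force: [-0.0, -1.3, -1.2]
gripper_width: 0.5
t 34.4 pos [ 442.9 -324.9  318.3] yaw -172.81 zdir [-0.005  0.004 -1.   ] F [-0.  -1.3 -1.2] M [ 0.01 -0.02 -0.01] w 0.5 q6 -0.89
pan (array([634.9, -45.3]), array([133.4, 133.9])) [635.98772223 -47.73517793  64.50455621]
pan (array([634.5, -44.6]), array([132.5, 133. ])) [633.80609852 -44.24134239  64.44007831]
dist [190.6 281.4   6.7] rot deg [ 0.3 -0.3  0.2] rows 15
[0.0, -0.0, 0.0, -0.6, 0.68, -0.02, 0.3]
[0.0, -0.0, 0.0, -0.6, 0.68, -0.02, 0.3]
[0.0, -0.0, 0.0, -0.6, 0.68, -0.02, 0.3]
[0.0, -0.0, 0.0, -0.6, 0.68, -0.02, 0.3]
[0.0, -0.0, 0.0, -0.6, 0.68, -0.02, 0.3]
[0.0, -0.0, 0.0, -0.6, 0.68, -0.02, 0.3]
[0.0, -0.0, 0.0, -0.6, 0.68, -0.02, 0.3]
[0.0, -0.0, 0.0, -0.6, 0.68, -0.02, 0.3]
[0.0, -0.0, 0.0, -0.6, 0.68, -0.02, 0.3]
[0.0, -0.0, 0.0, -0.6, 0.68, -0.02, 0.3]
[0.0, -0.0, 0.0, -0.6, 0.68, -0.02, 0.3]
[0.0, -0.0, 0.0, -0.6, 0.68, -0.02, 0.3]
[0.0, -0.0, 0.0, -0.6, 0.68, -0.02, 0.3]
[0.0, -0.0, 0.0, -0.6, 0.68, -0.02, 0.3]
[0.0, -0.0, 0.0, -0.6, 0.68, -0.02, 0.3]
time 34.4
```

```bash
python3 -m creep '[0,0,0,-0.3,0.35,-0.1,0.3, 0,0,0,-0.6,0.68,-0.1,0.3, 0,0,0,-0.6,0.68,0,0.3, 0,0,0,-0.6,0.68,0,0.3, 0,0,0,-0.6,0.68,0,0.3, 0,0,0,-0.6,0.68,0,0.3, 0,0,0,-0.6,0.68,0,0.3, 0,0,0,-0.6,0.68,0,0.3]' >/dev/null; python3 -m creep '[0,0,0,-0.6,0.68,0,0.3, 0,0,0,-0.6,0.68,0,0.3, 0,0,0,-0.6,0.68,0,0.3, 0,0,0,-0.6,0.68,0,0.3, 0,0,0,-0.6,0.68,0,0.3, 0,0,0,-0.5,0.6,0,0.3, 0,0,0,-0.3,0.3,0,0.3, 0,0,0,0,0,0,0.3]'; python3 -c "
from h import *
st()
plan([636,-44.6,290],187,3,.3,1)"
```

```text
clock: 35.73
tcp_pos: [627.4, -45.2, 326.0]
tcp_rot: [-0.062, 0.998, 0.001, -0.001]
force: [0.6, 0.1, -1.3]
gripper_width: 0.503
t 35.73 pos [627.4 -45.2 326. ] yaw -172.85 zdir [-0.003  0.003 -1.   ] F [ 0.6  0.1 -1.3] M [-0.02  0.03  0.02] w 0.503 q6 -0.31
dist [  8.6   0.6 -36. ] rot deg [ 0.2 -0.1  0.2] rows 3
[0.01, -0.01, 0.01, -0.12, -0.01, 0.48, 0.3]
time 35.73
```

```bash
python3 -m creep '[0,0,0,-0.12,0,0.45,0.3, 0,0,0,-0.1,0,0.6,0.3, 0,0,0,-0.05,0,0.6,0.3, 0,0,0,0,0,0.4,0.3, 0,0,0,0,0,0,0.3]'; python3 -c "
from h import *
st()
plan([636,-44.6,262],187,1,.3,1)
p,d=env.grab_frame('scene');u,v=proj('scene',[630,-44,70]).astype(int)
cv2.imwrite('pics/g2.png',cv2.convertScaleAbs(cv2.resize(p[v-60:v+60,u-60:u+60,::-1],(600,600),interpolation=cv2.INTER_CUBIC),alpha=1.6))"
```

```text
clock: 36.15
tcp_pos: [632.5, -46.2, 269.9]
tcp_rot: [-0.061, 0.998, 0.001, -0.002]
force: [-1.2, -0.2, -2.0]
gripper_width: 0.507
t 36.15 pos [632.5 -46.2 269.9] yaw -172.96 zdir [-0.005  0.001 -1.   ] F [-1.2 -0.2 -2. ] M [-0.    0.07 -0.01] w 0.507 q6 -0.31
dist [ 3.5  1.6 -7.9] rot deg [ 0.1 -0.3  0. ] rows 1
[0.02, -0.06, 0.01, -0.15, 0.04, 0.32, 0.3]
time 36.15
```

View pics/g2.png

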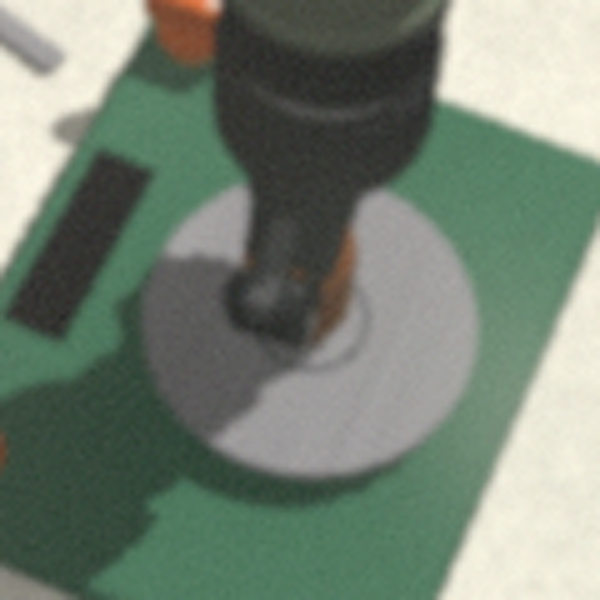

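```bash
python3 -m creep '[0,-0.06,0,-0.16,0.05,0.08,0.3, 0,0,0,0,0,0.1,0.3, 0,0,0,0,0,0,0.3]'; python3 -c "
from h import *
st()"; python3 -m creep '[0,0,0,0,0,0.07,0.3, 0,0,0,0,0,0,0.3]'
```

```text
clock: 36.45
tcp_pos: [636.7, -46.0, 266.8]
tcp_rot: [-0.06, 0.998, 0.0, 0.001]
force: [0.2, 0.7, -1.4]
gripper_width: 0.503
t 36.45 pos [636.7 -46.  266.8] yaw -173.11 zdir [ 0.002  0.001 -1.   ] F [ 0.2  0.7 -1.4] M [0.03 0.   0.  ] w 0.503 q6 -0.31
clock: 36.62
tcp_pos: [637.1, -46.3, 266.0]
tcp_rot: [-0.06, 0.998, 0.0, 0.002]
force: [-0.3, 0.7, -1.7]
gripper_width: 0.502
```

```bash
python3 -m creep '[0,0,0,0.02,0.04,0.08,0.3, 0,0,0,0,0,0,0.3]';python3 -m creep '[0,0,0,0.02,0,0.08,0.3, 0,0,0,0,0,0,0.3]';python3 -m creep '[0,0,0,0,0,0.06,0.3, 0,0,0,0,0,0,0.3]'
```

```text
clock: 36.78
tcp_pos: [636.7, -45.4, 264.6]
tcp_rot: [-0.06, 0.998, 0.0, 0.003]
force: [-0.2, 0.2, -1.2]
gripper_width: 0.504
clock: 36.95
tcp_pos: [636.3, -45.3, 262.9]
tcp_rot: [-0.06, 0.998, -0.0, 0.003]
force: [-0.6, 0.4, -2.0]
gripper_width: 0.5
clock: 37.12
tcp_pos: [636.3, -45.2, 261.3]
tcp_rot: [-0.06, 0.998, -0.0, 0.003]
force: [-0.3, -0.2, -0.6]
gripper_width: 0.502
```

```bash
python3 -m creep '[0,0,0,0,0,0.04,0.3, 0,0,0,0,0,0,0.3]';python3 -m creep '[0,0,0,0,0,0.03,0.3, 0,0,0,0,0,0,0.3]'; python3 -c "
from h import *
st()
p,d=env.grab_frame('scene');u,v=proj('scene',[630,-44,70]).astype(int)
cv2.imwrite('pics/g3.png',cv2.convertScaleAbs(cv2.resize(p[v-60:v+60,u-60:u+60,::-1],(600,600),interpolation=cv2.INTER_CUBIC),alpha=1.6))"
```

```text
clock: 37.28
tcp_pos: [636.3, -45.1, 260.1]
tcp_rot: [-0.06, 0.998, -0.0, 0.003]
force: [-0.4, -0.3, -1.4]
gripper_width: 0.5
clock: 37.45
tcp_pos: [636.4, -45.2, 259.4]
tcp_rot: [-0.06, 0.998, -0.0, 0.003]
force: [-0.2, -0.8, -1.8]
gripper_width: 0.499
t 37.45 pos [636.4 -45.2 259.4] yaw -173.1 zdir [ 0.006  0.    -1.   ] F [-0.2 -0.8 -1.8] M [ 0.   -0.   -0.03] w 0.499 q6 -0.31
```

View pics/g3.png

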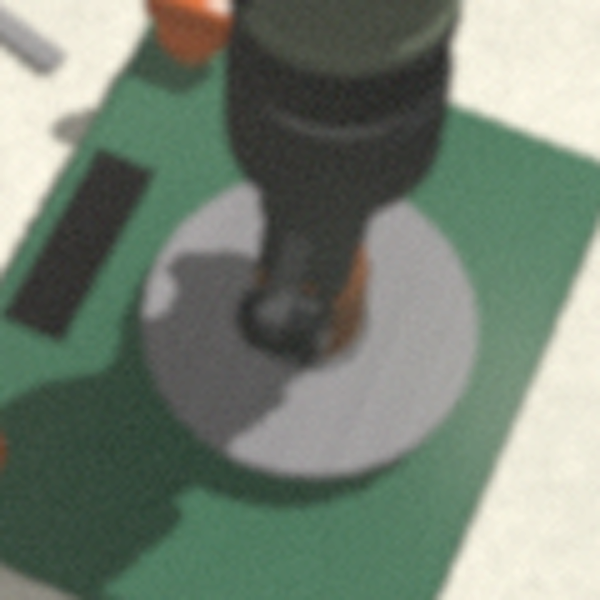

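```bash
for i in 1; do python3 -m creep '[0,0,0,0,0,0.05,0.3, 0,0,0,0,0,0,0.3]';done; python3 -m creep '[0,0,0,0,0,0.05,0.3, 0,0,0,0,0,0,0.3]'
```

```text
clock: 37.67
tcp_pos: [636.6, -45.1, 259.1]
tcp_rot: [-0.06, 0.998, -0.0, 0.004]
force: [-2.0, -0.5, 0.9]
gripper_width: 0.498
clock: 37.83
tcp_pos: [636.7, -45.1, 259.1]
tcp_rot: [-0.06, 0.998, -0.0, 0.004]
force: [-2.3, -0.6, 1.4]
gripper_width: 0.504
```

```bash
python3 -m creep '[0,0,0,0,0,0,0.52, 0,0,0,0,0,0,0.56, 0,0,0,0,0,0,0.65, 0,0,0,0,0,0,0.8, 0,0,0,0,0,-0.1,1, 0,0,0,0,0,-0.3,1]'; python3 -c "
from h import *
st()"; python3 -m creep '[0,0,0,0,0,-0.5,1, 0,0,0,0,0,-0.9,1, 0,0,0,0,0,-0.9,1, 0,0,0,0,0,-0.9,1, 0,0,0,0,0,-0.9,1, 0,0,0,0.6,0,-0.3,1, 0,0,0,0.9,0,0,1, 0,0,0,0.9,0,0,1]'; python3 -m creep '[0,0,0,0.9,-0.5,0,1, 0,0,0,0.9,-0.8,0,1, 0,0,0,0.9,-0.9,0,1, 0,0,0,0.9,-0.9,0,1, 0,0,0,0.7,-0.9,0,1, 0,0,0,0.3,-0.9,0,1, 0,0,0,0,-0.9,0,1, 0,0,0,0,0,0,1]'; python3 - <<'E'
from h import *
st()
for n in ('scene','top'):
  p,d=env.grab_frame(n);m,f,g,i=scale(n,p,d);print(n,np.degrees(g),i[:2],f(532,-155),f(526,64),f(696,66),f(702,-153))
  W=cloud(n,d);X,Y,Z=W[...,0],W[...,1],W[...,2]
  c=comp((X>580)&(X<690)&(Y>-100)&(Y<20)&(Z>138)&(Z<155));print('cap',c.sum(),circ(c,n,144.4),np.nanmedian(W[c],0))
  S=cv2.cvtColor(cv2.GaussianBlur(p,(3,3),0),cv2.COLOR_RGB2HSV)[...,1]
  pan=comp((X>540)&(X<720)&(Y>-130)&(Y<50)&(Z>56)&(Z<72)&(S<70));pan=cv2.morphologyEx(pan.astype(np.uint8),cv2.MORPH_CLOSE,np.ones((5,5)));print('pan',circ(pan,n,64.5))
  c=comp((X>440)&(X<570)&(Y>280)&(Y<400)&(Z>60)&(Z<76));print('cup',np.nanmedian(W[c],0).round(1),circ(c,n,68))
  q=cv2.morphologyEx(m.astype(np.uint8),cv2.MORPH_CLOSE,np.ones((5,5)))
  cs,_=cv2.findContours(q,cv2.RETR_EXTERNAL,cv2.CHAIN_APPROX_NONE);cc=max(cs,key=cv2.contourArea)
  print(cv2.minAreaRect(np.array([ray(n,u,v,44)[:2] for u,v in cc[:,0]],np.float32)))
  knobs(n,p,d)
  cv2.imwrite(f'pics/h_{n}.png',p[:,:,::-1])
E
```

```text
clock: 38.33
tcp_pos: [636.3, -45.2, 267.6]
tcp_rot: [-0.06, 0.998, -0.0, 0.003]
force: [-1.0, -0.1, -0.1]
gripper_width: 0.997
t 38.33 pos [636.3 -45.2 267.6] yaw -173.1 zdir [ 0.007  0.    -1.   ] F [-1.  -0.1 -0.1] M [ 0.01  0.04 -0.04] w 0.997 q6 -0.31
clock: 39.0
tcp_pos: [577.9, -52.5, 387.5]
tcp_rot: [-0.061, 0.998, -0.001, 0.007]
force: [-0.5, 0.5, 0.1]
gripper_width: 0.999
clock: 39.67
tcp_pos: [473.2, -214.6, 394.2]
tcp_rot: [-0.063, 0.998, -0.003, 0.01]
force: [0.3, -0.9, 0.8]
gripper_width: 0.996
t 39.67 pos [ 473.2 -214.6  394.2] yaw -172.77 zdir [ 0.021 -0.005 -1.   ] F [ 0.3 -0.9  0.8] M [ 0.01 -0.01 -0.02] w 0.996 q6 -0.7
scene [-0.11624227  0.01243008] (np.int64(5004), np.float64(1.371457303518411)) 43.432727402971736 43.49241139346008 43.14794753885977 43.08826354837143
cap 101 (array([635.6, -46.5]), array([20.1, 21.7])) [635.74821073 -46.28038809 143.94951458]
pan (array([634.9, -45.5]), array([133.4, 134. ]))
cup [501.4 339.3  65.5] (array([502.1, 334.5]), array([46.2, 53.7]))
((615.2766723632812, -50.70539855957031), (210.29632568359375, 260.83355712890625), 1.7173986434936523)
scene L 128 c [528.8  59.4] [44.6 16.8] pca 2.6 z [528.3  60.3  82.8]
scene R 161 c [ 533.9 -159.1] [43.5 14.7] pca 3.0 z [ 533.7 -158.7   82.8]
top [-0.08397111  0.04032669] (np.int64(3837), np.float64(1.7570245889316685)) 43.427599826017236 43.590532809220406 43.34279318767869 43.179860204475524
cap 63 (array([634.3, -45. ]), array([19.2, 21.3])) [634.48420841 -44.53779588 144.07547979]
pan (array([634.6, -44.7]), array([132.7, 132.9]))
cup [502.7 342.2  66.3] (array([501.5, 336.9]), array([46.1, 47.7]))
((613.1761474609375, -46.909393310546875), (214.8166961669922, 263.4732666015625), 1.463638186454773)
top L 84 c [526.1  63. ] [40.9 10.1] pca 2.5 z [526.1  63.   83.1]
top R 87 c [ 531. -157.] [41.4 12.8] pca 4.1 z [ 530.7 -156.1   82.8]
```

View pics/h_scene.png

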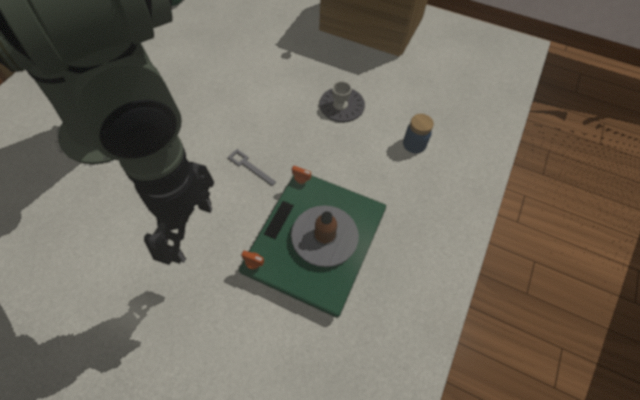

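View pics/h_top.png

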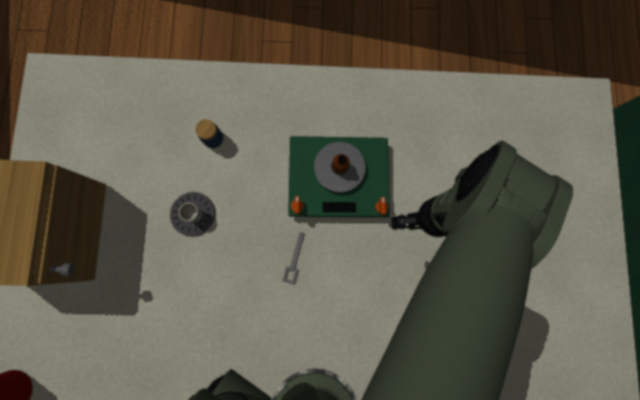

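The images show the bottle upright on the pan centre, (326,222) in the scene view. The cup stands on the trivet at (342,96), the opener and jar look untouched, and the arm is clear, so I'm handing in.

```bash
python3 -c "
from workcell import env
print(env.sign_off())"
```

```text
the job is handed in; nothing more can be done
None
```

The job is done and handed in at about 40 s. I moved the egg cup to the trivet, levelled the scale with its two screws, and stood the amber bottle on the pan.

**Last checks, from both cameras:**
- **Egg cup:** it stands about 5 mm from the trivet's centre.
- **Level:** before the bottle went on, roll and pitch read within about 0.06°. With the bottle on, roll was 0.01 to 0.04° and pitch about -0.1°, because the soft rear feet sink a little. I judged the feet only from the slope of the body's top and did not press on the scale to test for rocking.
- **Bottle:** it is upright, and its cap is about 1 mm from the pan's centre.
- **Left alone:** the scale is in its place to within the 2 mm camera accuracy. I judged the opener and the salt jar only by eye, and they look untouched.

**Things that disagreed:**
- **Body height:** it measured about 43.3 mm rather than the nominal 44. I levelled the front feet to the rear height instead of to 44 mm. That means 3.9 mm too long and 5.6 mm too short at the start, both within the stated ranges; levelling to 44 mm would not have fitted.
- **Knob lag:** the left knob lagged the gripper at 20 N on a trim turn. I repeated that turn at 60 N, trimmed the right knob at 50 to 60 N, and checked with the cameras each time.

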